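# Send the finished soft jaws down the rocker chute into a lined tub and close it

## Task

First nest the loose liner tub into the matching receiver tub of the rocker station, down on its rim and level. Then set every soft-jaw block on the bench on the receiver side of the rocker tray so that its own weight tips the tray and it slides into the liner by itself; do not put jaws into the tub by hand. When all are in, set the round cover on the liner's rim, skirt inside and level, and leave the tape roll, hex key and spring where they lie.

Things in the scene. Friction and masses are not known exactly. Their poses are not given: they have to be found in the camera images.
- station: fixed rocker station on a steel baseboard: a round receiver tub and, beside it, the rocker tray on two grey pillars. Origin: on the bench, on the receiver tub's axis; z up, +y points from there to the rocker's pivot (axis along x, at y = 176 mm, z = 135 mm). The column of the bench's press stands behind the rocker's tail: pass in front of it
- receiver_rim (a point): centre of the receiver tub's mouth, 108 mm above the bench. The tub has the same shape as the liner tub: 100 mm high, flat rim from radius 63 to 72 mm
- rocker (a joint): tilt of the rocker tray: 0 = level (its rest when empty; a counterweight at the tail, about 0.02 N m, holds and returns it), 0.52 rad = tipped fully, its lip over the edge of the tub's mouth. Turns freely: a jaw set forward of the pivot tips it and slides down the slippery coated floor into the tub
- rocker_load (a point): the place to set a jaw (along the tray): on the tray's floor, on its middle line, 50 mm from the pivot toward the receiver. When level the floor is 205 mm above the bench, from 95 mm in front of the pivot (open lip, receiver side) to 48 mm behind it. Inside 44 mm wide between side walls 8 mm high. Its y axis is the station's +y when level
- liner: loose steel open tub, 100 mm high, 0.25 kg; origin: centre of its underside, z up. Cone of outside radius 37 mm (foot) to 58 mm; from 72 to 100 mm height an upright collar, inside radius 63, outside 72 mm (9 mm wall to pinch; inside, a shoulder 24 mm below the rim). Nested, its collar rests on the receiver's rim: origin then 36 mm, rim 136 mm above the bench; play about 4 mm all round
- cover: loose round steel cover like a pan lid, hollow below, 0.22 kg: a flange of radius 68 mm, 5 mm thick, under it a skirt of radius 59.5 mm, 7 mm deep; top face at 29 mm, on it a black round knob of radius 15 mm, from 35 to 61 mm. Origin at the centre of the skirt's lower edge, z up. Seated (skirt in the 63 mm mouth, flange on the rim) its origin is 93 mm above the liner's
- jaw_1: one of up to four equal aluminium soft-jaw blocks (two dark bolt holes on top), 60 x 22 x 22 mm, about 0.10 kg; origin at the centre of its underside, x along the 60 mm. Only some of the four are there
- jaw_2: one of up to four equal aluminium soft-jaw blocks (two dark bolt holes on top), 60 x 22 x 22 mm, about 0.10 kg; origin at the centre of its underside, x along the 60 mm. Only some of the four are there
- jaw_3: one of up to four equal aluminium soft-jaw blocks (two dark bolt holes on top), 60 x 22 x 22 mm, about 0.10 kg; origin at the centre of its underside, x along the 60 mm. Only some of the four are there
- jaw_4: one of up to four equal aluminium soft-jaw blocks (two dark bolt holes on top), 60 x 22 x 22 mm, about 0.10 kg; origin at the centre of its underside, x along the 60 mm. Only some of the four are there
- tape_roll: bystander: roll of blue tape lying flat, 68 mm across
- hex_key: bystander: black hex key, 104 mm
- spring: bystander: dark coil spring lying, 59 mm

How it is judged:
By the outcome, as a careful person would: the job done as asked, in the order asked, and still so for the second after the job is handed in, with the robot touching nothing.
Of jaw_1, jaw_2, jaw_3, jaw_4 only 3 to 4 are there at a start; the rules pass over those that are not, and their reading is None.
At some moment in a run one of jaw_1, jaw_2, jaw_3, jaw_4, cover may be knocked a few centimetres aside while the robot is not near it.
It also fails if it takes over 192 s, if anything falls off the work surface, if the arm or the gripper's body presses on something with over 40 N, if the wrist force passes 120 N, or if a joint passes its speed limit or range.

## Robot

A 7-joint arm with a two-finger parallel gripper is mounted at the origin on a cart in front of the work surface, level with it; the furniture and walls round the work are solid. World frame = base frame: x ahead of the robot, y to its left, z up, the work surface at z = 0. Lengths are in mm, angles in rad, forces in N, time in s.
With the tool pointing down it reaches from about 425 to 825 mm from the base axis. Payload 3.6 kg.
Tool frame: the origin (TCP) lies midway between the tips of the shut fingers; the grasp point (between the pads) lies 19 mm behind it; x points along the fingers, y is the direction in which the jaws open and shut, and the axes are right-handed (so a half turn about x gives the same grasp; the last joint's range is limited). The gripper opens to 93 mm and grips with 3 to 60 N. Pads are 15 mm wide; open, the fingers measure 128 mm over their backs; the gripper's body (75 mm by 188 mm) begins 65 mm behind the grasp point.
Start: joints at [-1.264, 0.615, -0.013, 1.423, 0.008, 1.103, -0.04], TCP at [212.314, 614.316, 218.64] pointing down, gripper open.
Joint ranges: [-3.12, 3.12], [-0.3, 2.06], [-1.34, 1.32], [0.26, 2.42], [-1.36, 4.5], [0.01, 1.98], [-2.84, 2.84]. Speed limits (rad/s): [2.79, 2.79, 3.14, 3.14, 3.14, 3.14, 3.14].

## Interface

Orientations are given as a unit quaternion [x, y, z, w].
In Python, from bench import robot gives the robot as it stands.
- The arm moves only by the shell command python3 -m jog 'ROWS' [FORCE]. ROWS is text: rows parted by semicolons, each of 7 numbers parted by spaces: the shift along the tool's x, y, z in m, then the turn, a rotation vector about the tool's x, y, z in degrees, then the closure in counts, from 0 (fully open) to 255 (shut). In form: tx ty tz rx ry rz grip; .... A call has exactly 10 rows; each row shifts and turns the commanded pose from where the row before left it, along the tool's axes as they then stand; what a row does not reach is not made up. A row lasts 1/8 s, in which the tool goes at most 62.5 mm and 10.7 degrees, less where a joint would pass 70% of its speed; a pose out of reach is approached as far as the arm can. A call is refused whole if a number of a shift passes 0.0625 or a number of a turn 10.7, either way. A call with a gripper value outside its range is refused whole. The fingers move at their own pace and stop on an object; FORCE is the grip in N (left out, the last holds). Time passes only in rows, so rows that do not move let the fingers close, or fill a call up. It gives the time, the measured TCP pose, the force and the opening at its end, in the units of the state.
- robot.state(): the state, without advancing time (a new reading comes with each control period).
- robot.snapshot(name): name is "side" or "top" or "wrist"; returns (picture, depth): 480x640x3 uint8, red, green, blue; 480x640 float32, mm along the optical axis (not along the pixel's ray), 0 where there is no reading.
- robot.camera_info(name): a dict with "intrinsics" (3x3 intrinsics, pixels), "xyz" and "rotation" of the camera in the world. Camera axes: x right, y up, looking along -z (the intrinsics and any distortion apply to the point x, -y, -z); pixel columns grow to the right and rows downward; lengths in mm; the calibration is good to about 2 mm. A picture is of the moment at which its call begins: read the wrist's pose just before it. camera_info takes no time and is no camera call; for the wrist camera it gives the pose at the moment of the call.
- robot.close_job(): hands the job in, once; it reports no verdict.
The state is a dict: "t": time; "joint_pos": joint angles; "joint_velocities": joint speeds; "joint_efforts": joint torques, N m; "tcp_pos": TCP position; "orientation": TCP orientation; "force": force on the tool from outside, world axes, zero at the start; "torque": the same for the moment, N m; "grip_width": finger opening in mm.
Only numpy, scipy, OpenCV 4.12 (cv2) and the standard library are available. Lean on these libraries where they do the work, as an engineer would, in place of code of your own. Each camera call takes 0.05 s, during which the arm holds its last target.

## Working session

There is one attempt and no reset: what is moved stays moved. The work goes in short steps, Python scripts to look and compute and a shell command to move; the robot and the scene stay as the last step left them, time stands still between calls to the robot, and variables do not carry over. Pictures are saved under pics/ and viewed, and the job is handed in when it is done.

```bash
ls -la; mkdir -p pics; cat > h.py <<'E'
import numpy as np, cv2
from scipy.spatial.transform import Rotation as R
from bench import robot
def snap(n,fn):
    info=robot.camera_info(n); p,d=robot.snapshot(n)
    cv2.imwrite('pics/'+fn+'.png',p[:,:,::-1]); np.savez('pics/'+fn+'.npz',p=p,d=d,K=info['intrinsics'],xyz=info['xyz'],R=info['rotation'])
    return info,p,d
E
python3 - <<'E'
from h import *
s=robot.state();print(s)
for n in ['side','top','wrist']:
    i,p,d=snap(n,n+'0');print(n,i)
E
```

```text
total 12
drwxr-xr-x  3 agent agent 4096 Dec  6 12:59 .
drwxr-xr-x 23 root  root  4096 Dec  6 12:59 ..
drwxr-xr-x  2 agent agent 4096 Dec  6 12:59 pics
{'t': 0.0, 'joint_pos': array([-1.26450953,  0.61589559, -0.01261209,  1.42488781,  0.00810099,
        1.10337881, -0.04039787]), 'joint_velocities': array([ 7.16530844e-04, -1.48982718e-03, -1.72066159e-05, -1.93920833e-03,
        8.72955755e-04, -5.01456588e-04, -1.15011729e-03]), 'joint_efforts': array([-3.96281730e-04, -4.58931470e+01,  2.09309282e-01, -1.65743244e+01,
       -6.09525852e-02,  2.04537611e-02,  2.50698331e-04]), 'tcp_pos': array([212.07855652, 613.59943745, 217.50019128]), 'orientation': array([ 0.11621219,  0.69747783, -0.11797338,  0.69720993]), 'force': array([ 0.41500898, -0.43621379,  0.52175998]), 'torque': array([-0.01471584, -0.05418229,  0.00815229]), 'grip_width': 92.50973622469985}
side {'intrinsics': array([[461.99640338,   0.        , 315.49055363],
       [  0.        , 461.99640338, 238.5855914 ],
       [  0.        ,   0.        ,   1.        ]]), 'xyz': array([-625.27155245, -314.88119048,  950.40728398]), 'rotation': array([ 0.3721879 , -0.28815621, -0.54488042,  0.69393623])}
top {'intrinsics': array([[558.45154535,   0.        , 320.14894538],
       [  0.        , 558.45154535, 237.82239919],
       [  0.        ,   0.        ,   1.        ]]), 'xyz': array([ 318.99099069,  -27.37577421, 1481.69180339]), 'rotation': array([-0.06524103,  0.05479359,  0.70746513, -0.70159415])}
wrist {'intrinsics': array([[426.14490191,   0.        , 315.51011407],
       [  0.        , 426.14490191, 239.8945481 ],
       [  0.        ,   0.        ,   1.        ]]), 'xyz': array([140.57709627, 638.70781602, 384.13632375]), 'rotation': array([-0.11512871, -0.08000803,  0.57482011,  0.80617984])}
```

View pics/side0.png

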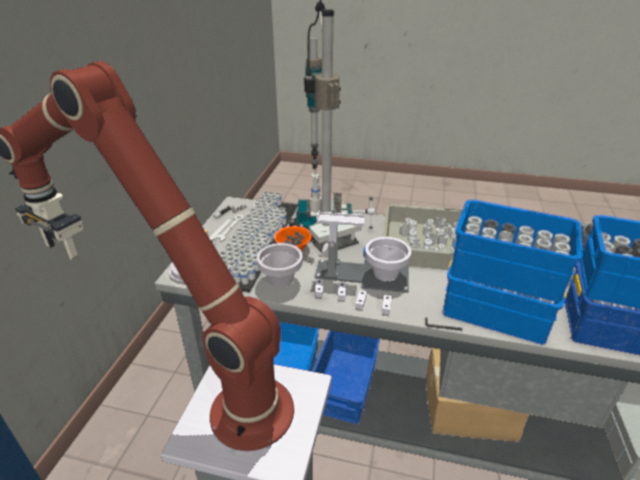

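View pics/top0.png

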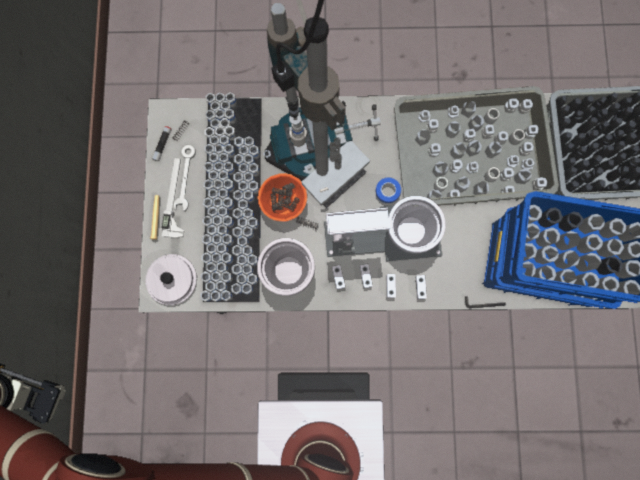

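View pics/wrist0.png

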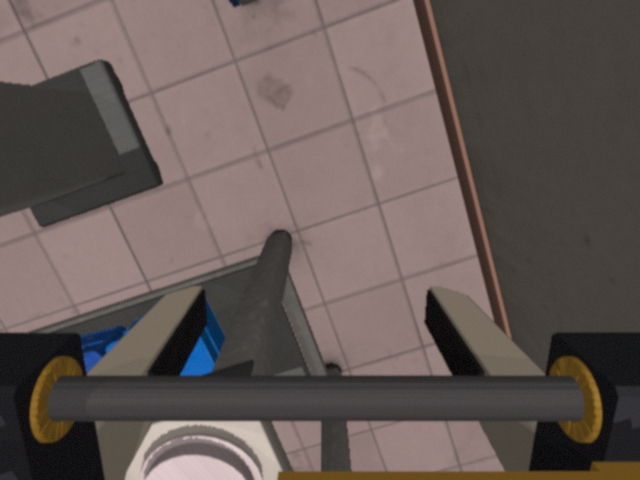

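```bash
cat >> h.py <<'E'
def load(fn):
    z=np.load('pics/'+fn+'.npz'); return {k:z[k] for k in z.files}
def deproj(L,u,v,dep):
    K=L['K']; x=(u-K[0,2])/K[0,0]; y=(v-K[1,2])/K[1,1]
    c=np.stack([x*dep,-y*dep,-dep*np.ones_like(x)],-1)
    return R.from_quat(L['R']).apply(c.reshape(-1,3)).reshape(c.shape)+L['xyz']
def cloud(L):
    v,u=np.mgrid[0:480,0:640].astype(float); P=deproj(L,u,v,L['d']); P[L['d']==0]=np.nan; return P
def plane(L,u,v,z):
    a=deproj(L,np.array(u,float),np.array(v,float),1.0); d=a-L['xyz']; return L['xyz']+d*((z-L['xyz'][2])/d[...,2])[...,None]
def proj(L,p):
    c=R.from_quat(L['R']).inv().apply(np.array(p,float)-L['xyz']); K=L['K']; return K[0,0]*c[...,0]/-c[...,2]+K[0,2], K[1,1]*-c[...,1]/-c[...,2]+K[1,2]
E
python3 - <<'E'
from h import *
L=load('top0');P=cloud(L)
for n,(u,v) in dict(bench=(230,308),cover=(166,280),jaw1=(338,284),jaw2=(366,283),jaw3=(391,293),jaw4=(421,293),tray=(360,221),rim=(415,253),lrim=(285,293),roll=(389,180)).items():
    print(n,P[v,u].round(1))
im=L['p'][130:320,130:470,::-1]
cv2.imwrite('pics/c1.png',cv2.resize(im[:, :],None,fx=2.3,fy=2.3,interpolation=cv2.INTER_CUBIC))
cv2.imwrite('pics/c2.png',cv2.resize(im[60:, 110:],None,fx=3.4,fy=3.4,interpolation=cv2.INTER_CUBIC))
E
```

```text
bench [387.4 232.5   4.3]
cover [457.3 388.3  60.5]
jaw1 [446.7 -52.4  21.7]
jaw2 [ 448.8 -125.7   20.3]
jaw3 [ 422.2 -190.3   19.9]
jaw4 [ 421.5 -267.9   21.9]
tray [ 577.3 -102.4  203.6]
rim [ 529.  -258.6    5.7]
lrim [418.8  80.2  98.3]
roll [ 726.3 -193.4   20.7]
```

View pics/c2.png

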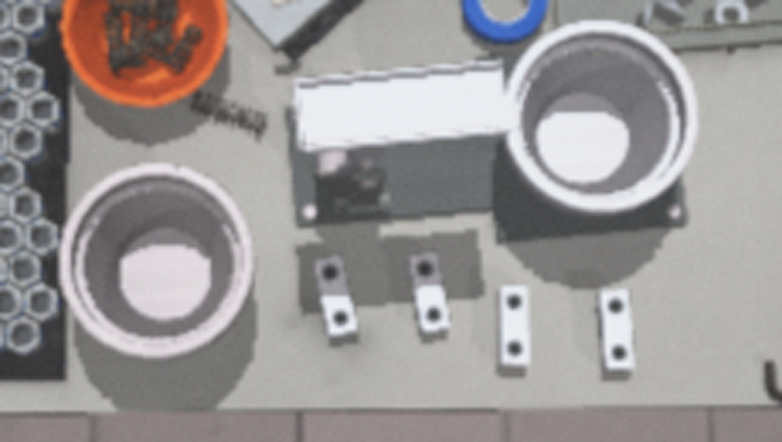

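```bash
cat >> h.py <<'E'
from scipy.optimize import least_squares
def circ(P,c0,zlo,zhi,r0=50,r1=85):
    d=np.hypot(P[...,0]-c0[0],P[...,1]-c0[1]); m=(P[...,2]>zlo)&(P[...,2]<zhi)&(d<r1)&(d>r0)
    Q=P[m]; f=lambda a:np.hypot(Q[:,0]-a[0],Q[:,1]-a[1])-a[2]
    s=least_squares(f,[c0[0],c0[1],68],loss='soft_l1',f_scale=2); return s.x.round(1),len(Q),np.median(Q[:,2]).round(1)
def rect(P,c0,zlo,zhi,rad):
    d=np.hypot(P[...,0]-c0[0],P[...,1]-c0[1]); m=(P[...,2]>zlo)&(P[...,2]<zhi)&(d<rad)
    Q=P[m]; (c,w,a)=cv2.minAreaRect(Q[:,:2].astype(np.float32)); return np.round(c,1),np.round(w,1),round(a,1),len(Q),np.median(Q[:,2]).round(1),Q[:,:2].mean(0).round(1)
E
python3 - <<'E'
from h import *
for cam in ['top0','side0']:
    L=load(cam);P=cloud(L); print(cam)
    print('liner',circ(P,(480,80),92,106)); c=circ(P,(480,80),92,106)[0][:2];print(circ(P,c,92,106,55,80))
    print('recv',circ(P,(575,-238),101,115)); c=circ(P,(575,-238),101,115)[0][:2];print(circ(P,c,101,115,55,80))
    print('cover top',circ(P,(455,385),18,34,0,80),rect(P,(455,385),52,66,40))
    print('tray',rect(P,(577,-102),196,213,110))
    for c in [(457,-50),(461,-125),(435,-190),(435,-267)]:
        print('jaw',rect(P,c,15,26,40))
E
```

```text
top0
liner (array([486.3,  78.3,  67.1]), 623, np.float64(99.3))
(array([486.3,  78.3,  67.1]), 623, np.float64(99.3))
recv (array([ 588.2, -247.8,   67. ]), 497, np.float64(107.8))
(array([ 589.6, -248.8,   67. ]), 620, np.float64(107.7))
cover top (array([465.6, 390.8,  44. ]), 1434, np.float64(28.3)) (array([465. , 389.4]), array([29.5, 28. ]), 40.9, 109, np.float64(60.0), array([464.9, 389.2]))
tray (array([577.2, -96.9]), array([ 52.1, 143.8]), 4.7, 1263, np.float64(205.1), array([577.7, -98.3]))
jaw (array([466.9, -54. ]), array([59.4, 22. ]), 12.4, 163, np.float64(21.5), array([466.3, -53.7]))
jaw (array([ 469.5, -126.4]), array([59.9, 22.6]), 9.1, 176, np.float64(20.7), array([ 468.9, -126.1]))
jaw (array([ 443.2, -190.9]), array([21.8, 58.3]), 88.7, 187, np.float64(21.3), array([ 443.4, -190.6]))
jaw (array([ 439.3, -269.7]), array([59.8, 22.7]), 2.4, 179, np.float64(21.3), array([ 438.8, -269.5]))
side0
liner (array([483.9,  81.6,  67. ]), 366, np.float64(97.8))
(array([483.9,  81.6,  67. ]), 366, np.float64(97.8))
recv (array([ 586.9, -245.1,   67.2]), 309, np.float64(106.
[... 242 characters left out ...]
0.5, 141.1]), 4.0, 511, np.float64(205.4), array([578.1, -94. ]))
jaw (array([465.2, -49.6]), array([60.6, 21.7]), 13.2, 94, np.float64(21.0), array([462.7, -51.4]))
jaw (array([ 466.4, -122.7]), array([64.2, 21.9]), 10.5, 98, np.float64(21.7), array([ 466.6, -122.8]))
jaw (array([ 441. , -186.8]), array([22.4, 65. ]), 88.5, 107, np.float64(21.0), array([ 439.5, -187.3]))
jaw (array([ 439. , -265.5]), array([65. , 21.9]), 2.3, 109, np.float64(20.9), array([ 435.7, -265.5]))
  return _methods._mean(a, axis=axis, dtype=dtype,
  ret = ret.dtype.type(ret / rcount)
h.py:27: RuntimeWarning: Mean of empty slice.
  Q=P[m]; (c,w,a)=cv2.minAreaRect(Q[:,:2].astype(np.float32)); return np.round(c,1),np.round(w,1),round(a,1),len(Q),np.median(Q[:,2]).round(1),Q[:,:2].mean(0).round(1)
  ret = um.true_divide(
```

```bash
cat >> h.py <<'E'
def T():
    s=robot.state(); r=R.from_quat(s['orientation']); M=r.as_matrix()
    print('t',round(s['t'],2),'tcp',s['tcp_pos'].round(1),'f',s['force'].round(1),'w',round(s['grip_width'],1),'j',s['joint_pos'].round(2)); print(' yawy(deg)',round(np.degrees(np.arctan2(M[1,1],M[0,1])),2),'x',M[:,0].round(3),'y',M[:,1].round(3),'z',M[:,2].round(3)); return s,M
def go(goal,ydir=None):
    "remaining shift in tool axes (mm), turn rotvec deg to point down with tool y at angle ydir"
    s,M=T(); d=np.array(goal)-s['tcp_pos']; print(' shift tool mm',(M.T@d).round(1),'world',d.round(1))
    if ydir is not None:
        a=np.radians(ydir); y=np.array([np.cos(a),np.sin(a),0]); x=np.array([0,0,-1.]); G=np.stack([x,y,np.cross(x,y)],1)
        print(' turn',np.degrees(R.from_matrix(M.T@G).as_rotvec()).round(2), 'shift in goal axes',(G.T@d).round(1))
E
python3 - <<'E'
from h import *
go((485,12.5,78),90);go((485,12.5,78),-90)
s,M=T();i=robot.camera_info('wrist');print(M.T@(i['xyz']-s['tcp_pos']))
E
```

```text
t 0.15 tcp [212.1 613.8 217.7] f [-0.8  0.5  0.3] w 92.9 j [-1.26  0.62 -0.01  1.42  0.01  1.1  -0.04]
 yawy(deg) 70.94 x [-0.001 -0.002 -1.   ] y [ 0.327  0.945 -0.002] z [ 0.945 -0.327  0.   ]
 shift tool mm [ 140.7 -478.9  454.3] world [ 272.9 -601.3 -139.7]
 turn [-19.06  -0.02   0.11] shift in goal axes [ 139.7 -601.3  272.9]
t 0.15 tcp [212.1 613.8 217.7] f [-0.8  0.5  0.3] w 92.9 j [-1.26  0.62 -0.01  1.42  0.01  1.1  -0.04]
 yawy(deg) 70.94 x [-0.001 -0.002 -1.   ] y [ 0.327  0.945 -0.002] z [ 0.945 -0.327  0.   ]
 shift tool mm [ 140.7 -478.9  454.3] world [ 272.9 -601.3 -139.7]
 turn [1.6094e+02 1.6000e-01 2.0000e-02] shift in goal axes [ 139.7  601.3 -272.9]
t 0.15 tcp [212.1 613.8 217.7] f [-0.8  0.5  0.3] w 92.9 j [-1.26  0.62 -0.01  1.42  0.01  1.1  -0.04]
 yawy(deg) 70.94 x [-0.001 -0.002 -1.   ] y [ 0.327  0.945 -0.002] z [ 0.945 -0.327  0.   ]
[-1.66558588e+02 -8.03264350e-02 -7.57779055e+01]
```

```bash
python3 -m jog '0 0 0 -9.53 0 0 90; 0 0 0 -9.53 0 0 90; 0 -0.056 0.0254 0 0 0 90; 0 -0.056 0.0254 0 0 0 90; 0 -0.056 0.0254 0 0 0 90; 0 -0.056 0.0254 0 0 0 90; 0 -0.056 0.0254 0 0 0 90; 0 -0.056 0.0254 0 0 0 90; 0 -0.056 0.0254 0 0 0 90; 0 -0.056 0.0254 0 0 0 90' 50; python3 - <<'E'
from h import *
go((485,12.5,78),90)
E
```

```text
t: 1.4
tcp_pos: [416.1, 164.4, 218.7]
orientation: [0.0, 0.707, 0.0, 0.707]
force: [1.0, -0.0, 0.3]
grip_width: 60.3
t 1.4 tcp [416.1 164.4 218.7] f [ 1.  -0.   0.3] w 60.3 j [-0.4   0.3  -0.03  1.98  0.01  0.86  1.13]
 yawy(deg) 90.0 x [ 0.  0. -1.] y [-0.  1.  0.] z [1. 0. 0.]
 shift tool mm [ 140.7 -152.    68.9] world [  68.9 -151.9 -140.7]
 turn [ 0.    0.02 -0.01] shift in goal axes [ 140.7 -151.9   68.9]
```

```bash
python3 -m jog '0 -0.038 0.0173 0 0 0 90; 0 -0.038 0.0173 0 0 0 90; 0.005 -0.038 0.0173 0 0 0 90; 0.005 -0.038 0.0173 0 0 0 90; 0.04 0 0 0 0 0 90; 0 0 0 0 0 0 90; 0 0 0 0 0 0 90; 0 0 0 0 0 0 90; 0 0 0 0 0 0 90; 0 0 0 0 0 0 90' 50; python3 - <<'E'
from h import *
go((485,12.5,78),90)
i,p,d=snap('wrist','w1');P=cloud(load('w1'))
c=circ(P,(485,80),92,106);print(c);print(circ(P,c[0],92,106,55,80))
snap('top','top1');P=cloud(load('top1'));print(circ(P,(485,80),92,106,55,80))
E
```

```text
t: 2.65
tcp_pos: [484.9, 14.5, 169.2]
orientation: [-0.0, 0.707, 0.0, 0.707]
force: [0.2, -0.2, -0.0]
grip_width: 60.5
t 2.65 tcp [484.9  14.5 169.2] f [ 0.2 -0.2 -0. ] w 60.5 j [-0.09  0.43  0.02  1.95 -0.01  0.76  1.51]
 yawy(deg) 90.02 x [ 0.001  0.    -1.   ] y [-0.  1.  0.] z [1.    0.    0.001]
 shift tool mm [91.2 -2.   0. ] world [  0.1  -2.  -91.2]
 turn [ 0.02  0.06 -0.  ] shift in goal axes [91.2 -2.   0.1]
(array([486.2,  79.5,  66.2]), 10921, np.float64(100.0))
(array([486.2,  79.5,  66.2]), 10921, np.float64(100.0))
(array([487.4,  76.4,  69. ]), 221, np.float64(98.7))
```

View pics/w1.png

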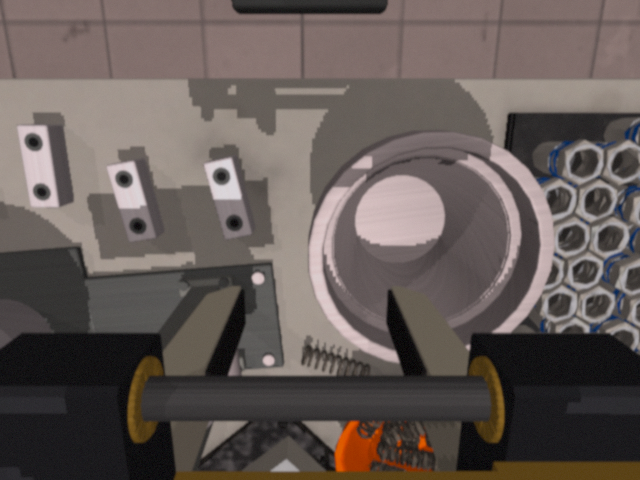

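```bash
python3 -m jog '0.03 -0.0025 0.001 0 0 0 90; 0.03 0 0 0 0 0 90; 0.025 0 0 0 0 0 90; 0.004 0 0 0 0 0 90; 0 0 0 0 0 0 90; 0 0 0 0 0 0 255; 0 0 0 0 0 0 255; 0 0 0 0 0 0 255; 0 0 0 0 0 0 255; 0 0 0 0 0 0 255' 55; python3 -c "
from h import *
go((486,12,79),90)"
```

```text
t: 4.0
tcp_pos: [485.7, 11.8, 79.7]
orientation: [0.0, 0.707, -0.0, 0.707]
force: [0.1, -0.3, -0.8]
grip_width: 14.8
t 4.0 tcp [485.7  11.8  79.7] f [ 0.1 -0.3 -0.8] w 14.8 j [-0.08  0.57  0.01  2.04 -0.01  0.53  1.52]
 yawy(deg) 89.99 x [ 0. -0. -1.] y [ 0.  1. -0.] z [ 1. -0.  0.]
 shift tool mm [0.7 0.2 0.3] world [ 0.3  0.2 -0.7]
 turn [-0.01  0.    0.  ] shift in goal axes [0.7 0.2 0.3]
```

```bash
python3 -m jog '0 0 0 0 0 0 255; 0 0 0 0 0 0 255; -0.005 0 0 0 0 0 255; -0.015 0 0 0 0 0 255; -0.02 0 0 0 0 0 255; -0.02 0 -0.01 0 0 0 255; -0.02 0 -0.01 0 0 0 255; -0.02 0 -0.01 0 0 0 255; -0.02 0 -0.006 0 0 0 255; -0.01 0 0 0 0 0 255' 55; python3 -c "
from h import *
go((486,12,79),90)
snap('wrist','w2');P=cloud(load('w2'))
m=(np.hypot(P[...,0]-450,P[...,1]-80)<85)&(P[...,2]>190)&(P[...,1]>25)
Q=P[m];print(len(Q));
A=np.c_[Q[:,:2],np.ones(len(Q))]
for k in range(5):
    s=np.linalg.lstsq(A,Q[:,2],rcond=None)[0];r=Q[:,2]-A@s;k=(abs(r)<4);A=A[k];Q=Q[k]
print(s,len(Q),Q[:,2].min(),Q[:,2].max());print(circ(Q[None],(450,80),0,400,50,85))
"
```

```text
t: 5.25
tcp_pos: [449.5, 11.4, 210.6]
orientation: [-0.0, 0.707, -0.0, 0.707]
force: [0.5, -0.4, -2.1]
grip_width: 7.4
t 5.25 tcp [449.5  11.4 210.6] f [ 0.5 -0.4 -2.1] w 7.4 j [-0.09  0.32  0.02  1.99 -0.01  0.84  1.51]
 yawy(deg) 89.98 x [ 0.001 -0.    -1.   ] y [ 0.  1. -0.] z [ 1.    -0.     0.001]
 shift tool mm [131.6   0.6  36.4] world [  36.5    0.6 -131.6]
 turn [-0.02  0.06  0.02] shift in goal axes [131.6   0.6  36.5]
53418
[ 2.34918742e-01 -1.05419072e+00  2.37945462e+02] 4625 200.39367500968248 312.2335176462086
(array([461.5,  72.3,  65. ]), 4377, np.float64(221.9))
```

View pics/w2.png

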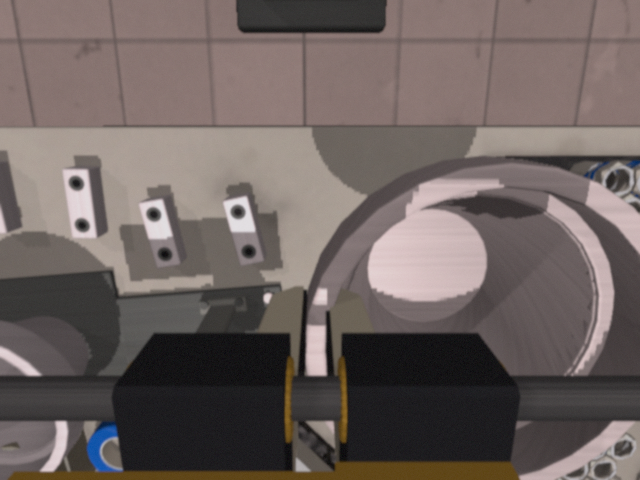

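```bash
cat >> h.py <<'E'
def rimtilt(P,c0,z0,dz=14,rr=(58,78),extra=None):
    d=np.hypot(P[...,0]-c0[0],P[...,1]-c0[1]); m=(d<rr[1])&(d>rr[0])&(abs(P[...,2]-z0)<dz)
    if extra is not None:m&=extra(P)
    Q=P[m]
    s=least_squares(lambda a:a[0]*(Q[:,0]-c0[0])+a[1]*(Q[:,1]-c0[1])+a[2]-Q[:,2],[0,0,z0],loss='soft_l1',f_scale=1).x
    r=Q@np.array([-s[0],-s[1],1])-(s[2]-s[0]*c0[0]-s[1]*c0[1]); Q=Q[abs(r)<2]
    f=lambda a:np.hypot(Q[:,0]-a[0],Q[:,1]-a[1])-a[2]
    c=least_squares(f,[c0[0],c0[1],68],loss='soft_l1',f_scale=2).x
    print('tilt deg (dz/dx,dz/dy)',np.degrees(s[:2]).round(2),'z',s[2].round(1),'n',m.sum(),len(Q),'centre',c.round(1))
E
python3 -c "
from h import *
P=cloud(load('w2'))
rimtilt(P,(450,79),231,extra=lambda P:P[...,1]>25)
rimtilt(P,(450,79),231,extra=lambda P:(P[...,1]>25)&(P[...,0]<450))
print(P[[250,300,200,180],[595,605,560,440]])
"
```

```text
tilt deg (dz/dx,dz/dy) [-1.13 -0.99] z 229.0 n 11796 5677 centre [455.8  78.1  65.6]
tilt deg (dz/dx,dz/dy) [-3.65 -0.68] z 227.0 n 6487 4629 centre [453.2  78.   63.3]
[[427.21128726 127.90432564 206.38212713]
 [449.53720659 135.68900217 207.32659773]
 [405.59585479 108.73695882 208.31706713]
 [394.41647654  53.58714409 230.39761352]]
```

```bash
python3 -m jog '0 -0.02 0 0 0 0 255; 0 -0.035 0 0 0 0 255; 0 -0.04 0 0 0 0 255; 0 -0.04 0 0 0 0 255; 0 -0.04 0 0 0 0 255; 0 -0.04 0 0 0 0 255; 0 -0.04 0 0 0 0 255; 0 -0.04 0 0 0 0 255; 0 -0.025 0 0 0 0 255; -0.01 -0.01 0.005 0 0 0 255' 55; python3 -m jog '-0.01 0 0.015 0 0 0 255; 0 0 0.025 0 0 0 255; 0 0 0.03 0 0 0 255; 0 0 0.03 0 0 0 255; 0 0 0.02 0 0 0 255; 0 0 0.008 0 0 0 255; 0 0 0 0 0 0 255; 0 0 0 0 0 0 255; 0 0 0 0 0 0 255; 0 0 0 0 0 0 255' 55;python3 -c "
from h import *
go((589,-315,116),90)
for n in ['wrist','top','side']: snap(n,n[0]+'3')
P=cloud(load('t3'));rimtilt(P,(585,-247),251)
P=cloud(load('s3'));rimtilt(P,(585,-247),251)
P=cloud(load('w3'));rimtilt(P,(585,-247),251)
"
```

```text
t: 6.55
tcp_pos: [453.0, -320.6, 217.9]
orientation: [0.001, 0.708, -0.001, 0.706]
force: [-0.6, 0.2, -2.3]
grip_width: 7.7
t: 7.8
tcp_pos: [582.2, -318.4, 230.0]
orientation: [0.0, 0.707, -0.0, 0.707]
force: [0.6, 0.1, -1.9]
grip_width: 7.4
t 7.8 tcp [ 582.2 -318.4  230. ] f [ 0.6  0.1 -1.9] w 7.4 j [ 0.41  0.63  0.1   1.37 -0.06  1.15  2.09]
 yawy(deg) 89.96 x [ 0. -0. -1.] y [ 0.001  1.    -0.   ] z [ 1.    -0.001  0.   ]
 shift tool mm [114.    3.5   6.8] world [   6.8    3.4 -114. ]
 turn [-0.04  0.01  0.01] shift in goal axes [114.    3.4   6.8]
tilt deg (dz/dx,dz/dy) [0.23 0.23] z 248.8 n 538 256 centre [ 590.6 -252.2   67.3]
tilt deg (dz/dx,dz/dy) [ 0.39 -0.69] z 246.4 n 475 141 centre [ 588.3 -249.6   67.2]
tilt deg (dz/dx,dz/dy) [-0.65 -0.85] z 249.0 n 16875 10620 centre [ 590.  -252.5   66.1]
```

View pics/w3.png

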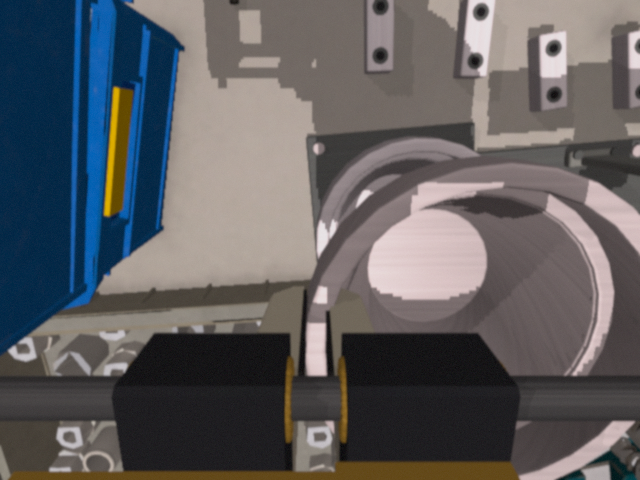

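View pics/s3.png

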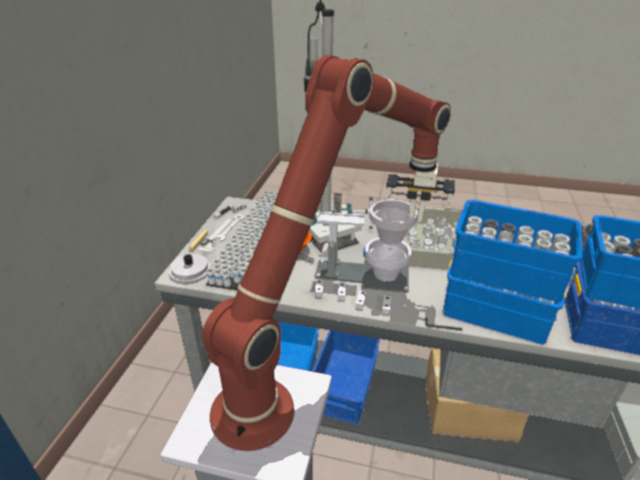

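```bash
python3 -m jog '0.005 0.004 -0.001 0 0 0 255; 0.015 0 0 0 0 0 255; 0.02 0 0 0 0 0 255; 0.02 0 0 0 0 0 255; 0.02 0 0 0 0 0 255; 0.01 0 0 0 0 0 255; 0 0 0 0 0 0 255; 0 0 0 0 0 0 255; 0 0 0 0 0 0 255; 0 0 0 0 0 0 255' 55;python3 -c "
from h import *
T()
for n in ['wrist','top','side']: snap(n,n[0]+'4')
P=cloud(load('t4'));rimtilt(P,(589,-248),159)
P=cloud(load('s4'));rimtilt(P,(589,-248),159)
P=cloud(load('w4'));rimtilt(P,(589,-248),159)
for f,b in [('s4',(360,215,60,70)),('t4',(380,180,80,80))]:
    x,y,w,h=b; cv2.imwrite('pics/'+f+'c.png',cv2.resize(load(f)['p'][y:y+h,x:x+w,::-1],None,fx=5,fy=5,interpolation=cv2.INTER_CUBIC))
"
```

```text
t: 9.2
tcp_pos: [581.9, -314.4, 140.3]
orientation: [-0.0, 0.707, -0.0, 0.707]
force: [0.0, -0.1, -3.1]
grip_width: 7.7
t 9.2 tcp [ 581.9 -314.4  140.3] f [ 0.  -0.1 -3.1] w 7.7 j [ 0.41  0.71  0.09  1.48 -0.07  0.95  2.09]
 yawy(deg) 89.99 x [ 0.001 -0.001 -1.   ] y [ 0.     1.    -0.001] z [ 1.    -0.     0.001]
tilt deg (dz/dx,dz/dy) [0.16 0.11] z 159.0 n 574 256 centre [ 591.3 -249.4   67.2]
tilt deg (dz/dx,dz/dy) [-0.1 -0.4] z 156.3 n 513 141 centre [ 587.9 -246.4   67.2]
tilt deg (dz/dx,dz/dy) [-1.21 -1.55] z 158.5 n 21815 11766 centre [ 590.3 -250.    65.4]
```

View pics/s4c.png

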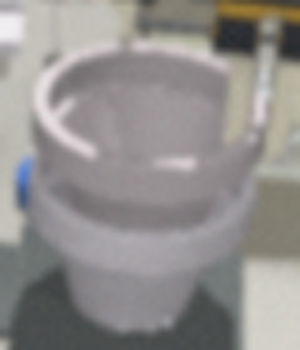

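View pics/w4.png

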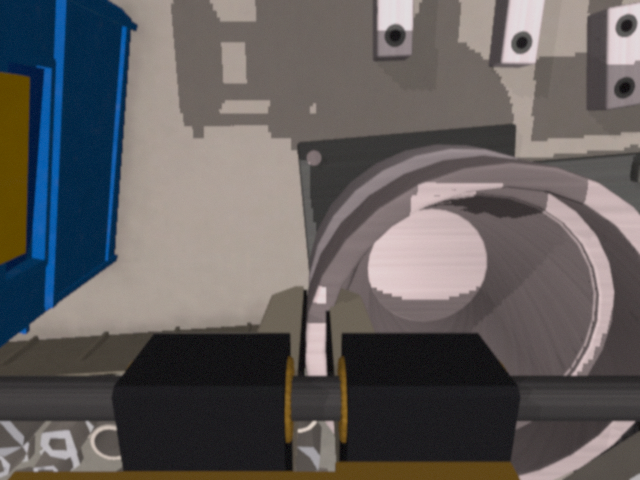

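```bash
python3 -m jog '0.004 0.001 -0.001 0 0 0 255; 0.006 0 0 0 0 0 255; 0.005 0 0 0 0 0 255; 0.003 0 0 0 0 0 255; 0.001 0 0 0 0 0 255; 0 0 0 0 0 0 255; 0 0 0 0 0 0 255; 0 0 0 0 0 0 255; 0 0 0 0 0 0 255; 0 0 0 0 0 0 255' 55;python3 -c "
from h import *
T()
"
```

```text
t: 10.6
tcp_pos: [580.6, -313.2, 120.7]
orientation: [-0.0, 0.707, -0.0, 0.707]
force: [0.8, -0.0, -2.3]
grip_width: 7.6
t 10.6 tcp [ 580.6 -313.2  120.7] f [ 0.8 -0.  -2.3] w 7.6 j [ 0.41  0.73  0.08  1.51 -0.07  0.91  2.09]
 yawy(deg) 90.0 x [ 0. -0. -1.] y [ 0.  1. -0.] z [ 1. -0.  0.]
```

Still free; continue in 1 mm steps.

```bash
python3 -m jog '0.001 0 0 0 0 0 255; 0.001 0 0 0 0 0 255; 0 0 0 0 0 0 255; 0.001 0 0 0 0 0 255; 0 0 0 0 0 0 255; 0.001 0 0 0 0 0 255; 0 0 0 0 0 0 255; 0 0 0 0 0 0 255; 0 0 0 0 0 0 255; 0 0 0 0 0 0 255' 55;python3 -c "
from h import *
T()
for n in ['wrist','top','side']: snap(n,n[0]+'5')
P=cloud(load('t5'));rimtilt(P,(589,-248),135,8)
P=cloud(load('s5'));rimtilt(P,(589,-248),135,8)
P=cloud(load('w5'));rimtilt(P,(589,-248),135,8)
for f,b in [('s5',(360,215,60,70)),('t5',(380,180,80,80))]:
    x,y,w,h=b; cv2.imwrite('pics/'+f+'c.png',cv2.resize(load(f)['p'][y:y+h,x:x+w,::-1],None,fx=5,fy=5,interpolation=cv2.INTER_CUBIC))
"
```

```text
t: 11.85
tcp_pos: [580.6, -313.2, 116.7]
orientation: [0.0, 0.707, -0.0, 0.707]
force: [-0.4, -0.1, -3.1]
grip_width: 7.2
t 11.85 tcp [ 580.6 -313.2  116.7] f [-0.4 -0.1 -3.1] w 7.2 j [ 0.41  0.73  0.08  1.51 -0.07  0.9   2.09]
 yawy(deg) 89.99 x [-0. -0. -1.] y [ 0.  1. -0.] z [ 1. -0. -0.]
tilt deg (dz/dx,dz/dy) [0.17 0.25] z 135.7 n 495 234 centre [ 589.9 -248.3   66.9]
tilt deg (dz/dx,dz/dy) [-0.14  0.03] z 134.3 n 389 165 centre [ 588.4 -245.4   67.4]
tilt deg (dz/dx,dz/dy) [-0.53 -0.65] z 136.0 n 18354 13393 centre [ 589.6 -248.3   66.1]
```

View pics/s5c.png

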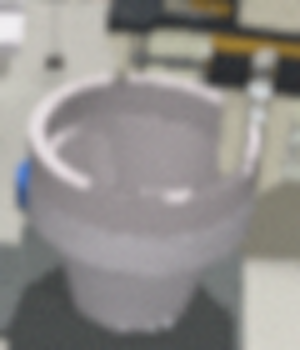

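```bash
python3 -m jog '0.001 0 0 0 0 0 255; 0.001 0 0 0 0 0 255; 0 0 0 0 0 0 255; 0 0 0 0 0 0 255; 0 0 0 0 0 0 255; 0 0 0 0 0 0 190; 0 0 0 0 0 0 190; 0 0 0 0 0 0 190; 0 0 0 0 0 0 190; 0 0 0 0 0 0 190' 30;python3 -c "
from h import *
T()
"
```

```text
t: 13.25
tcp_pos: [580.6, -313.2, 114.5]
orientation: [0.0, 0.707, -0.0, 0.707]
force: [0.4, -0.3, 0.5]
grip_width: 23.6
t 13.25 tcp [ 580.6 -313.2  114.5] f [ 0.4 -0.3  0.5] w 23.6 j [ 0.41  0.73  0.08  1.51 -0.07  0.9   2.09]
 yawy(deg) 90.0 x [-0.  0. -1.] y [0. 1. 0.] z [ 1. -0. -0.]
```

```bash
python3 -m jog '-0.02 0 0 0 0 0 190; -0.04 0 0 0 0 0 190; -0.05 0 0 0 0 0 150; -0.02 0 0 0 0 0 150; 0 0.005 -0.03 0 0 0 150; 0 0.008 -0.04 0 0 0 150; 0 0.008 -0.04 0 0 0 150; 0 0.008 -0.01 0 0 0 150; 0 0 0 0 0 0 150; 0 0 0 0 0 0 150' 30;python3 -c "
from h import *
T()
for n in ['wrist','top']: snap(n,n[0]+'6')
P=cloud(load('t6'));rimtilt(P,(589,-248),136,8)
for c in [(467,-54),(469,-126),(443,-191),(439,-269)]: print('jaw',rect(P,c,15,26,40))
P=cloud(load('w6'));rimtilt(P,(589,-248),136,8)
for c in [(467,-54),(469,-126),(443,-191),(439,-269)]:
  try: print('jaw',rect(P,c,17,24,42))
  except Exception as e: print(e)
P=cloud(load('top0'));
for z in range(100,500,50):
  m=(P[...,2]>z)&(P[...,2]<z+50)&(P[...,0]>400)&(P[...,0]<900)&(P[...,1]>-90)&(P[...,1]<60);Q=P[m]
  if len(Q): print(z,len(Q),Q[:,:2].min(0),Q[:,:2].max(0))
"
```

```text
t: 14.5
tcp_pos: [462.3, -284.1, 244.7]
orientation: [-0.001, 0.707, 0.0, 0.708]
force: [-0.4, 0.7, 0.1]
grip_width: 38.1
t 14.5 tcp [ 462.3 -284.1  244.7] f [-0.4  0.7  0.1] w 38.1 j [ 0.44  0.42  0.1   1.7  -0.05  1.02  2.13]
 yawy(deg) 90.08 x [ 0.001 -0.    -1.   ] y [-0.001  1.    -0.   ] z [1.    0.001 0.001]
tilt deg (dz/dx,dz/dy) [-0.23  0.1 ] z 135.5 n 605 305 centre [ 590.6 -248.9   67. ]
jaw (array([467.2, -54. ]), array([59.3, 22.2]), 12.3, 170, np.float64(21.5), array([466.5, -53.8]))
jaw (array([ 469.3, -126.1]), array([59.4, 22. ]), 9.6, 179, np.float64(21.4), array([ 469.1, -126. ]))
jaw (array([ 443.2, -190.8]), array([21.8, 58.1]), 88.4, 189, np.float64(21.3), array([ 442.7, -190.7]))
jaw (array([ 434.8, -269.6]), array([51.5, 23. ]), 2.1, 152, np.float64(20.8), array([ 434.1, -269.7]))
tilt deg (dz/dx,dz/dy) [-0.23 -1.23] z 134.7 n 3455 2465 centre [ 589.4 -248.2   66.3]
jaw (array([467.7, -52.3]), array([60.2, 23.3]), 12.3, 1621, np.float64(22.0), array([466.8, -53.6]))
jaw (array([ 470.2, -124.6]), array([60.3, 22.6]), 9.3, 1576, np.float64(22.1), array([ 468.9, -125.6]))
jaw (array([ 443.9, -189.4]), array([22.6, 59.9]), 88.9, 1597, np.float64(22.2), array([ 443.1, -189.9]))
jaw (array([ 439.8, -267.8]), array([60.2, 22. ]), 2.1, 1542, np.float64(22.3), array([ 438.6, -267.9]))
100 631 [418.36507077 -88.41865045] [873.53710539  59.62210308]
150 416 [550.02607028 -88.34268143] [831.18818899  59.87649794]
200 768 [545.70164107 -89.93308261] [834.15788828  58.19421225]
250 172 [723.40381774 -29.41878316] [827.89311245  58.46769693]
300 215 [723.11133699 -27.36012037] [828.76269877  59.28419474]
350 226 [723.23460718 -27.5352812 ] [826.42975737  58.49465263]
400 140 [723.33884274 -27.58990501] [818.2003665   54.01192596]
450 4 [723.75686961 -14.04200725] [730.88185962  20.48270446]
```

View pics/w6.png

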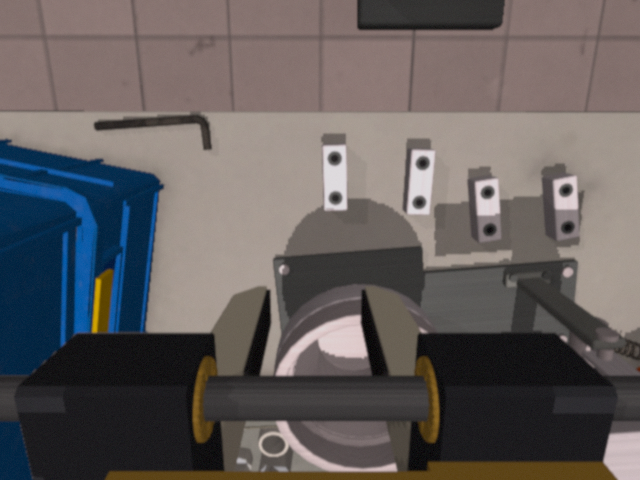

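View pics/t6.png

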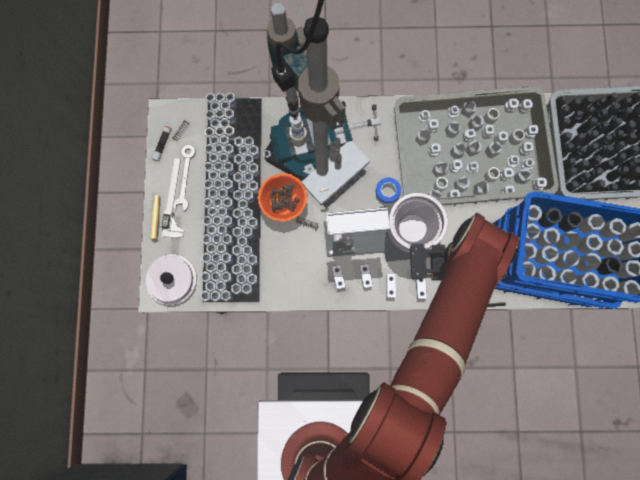

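```bash
python3 -m jog '0.02 0.008 -0.012 -2 0 0 130; 0.04 0.008 -0.011 0 0 0 130; 0.045 0 0 0 0 0 130; 0.045 0 0 0 0 0 130; 0.045 0 0 0 0 0 130; 0.03 0 0 0 0 0 130; 0.01 0 0 0 0 0 130; 0 0 0 0 0 0 130; 0 0 0 0 0 0 130; 0 0 0 0 0 0 255' 40;python3 -c "
from h import *
go((439.2,-268,10),92.1)
"
```

```text
t: 15.85
tcp_pos: [438.2, -269.1, 10.8]
orientation: [-0.013, 0.706, 0.012, 0.708]
force: [-0.5, -1.0, -0.2]
grip_width: 39.6
t 15.85 tcp [ 438.2 -269.1   10.8] f [-0.5 -1.  -0.2] w 39.6 j [ 0.48  0.72  0.05  2.01 -0.08  0.41  2.19]
 yawy(deg) 92.0 x [ 0.002 -0.001 -1.   ] y [-0.035  0.999 -0.001] z [0.999 0.035 0.002]
 shift tool mm [0.8 1.  1.1] world [ 1.   1.1 -0.8]
 turn [-0.1   0.12  0.08] shift in goal axes [0.8 1.  1.1]
```

```bash
python3 -m jog '0 0 0 0 0 0 255; 0 0 0 0 0 0 255; 0 0 0 0 0 0 255; 0 0 0 0 0 0 255; -0.01 0 0 0 0 0 255; -0.04 0 0 0 0 0 255; -0.06 0 0 0 0 0 255; -0.06 0 0 0 0 0 255; -0.06 0 0 0 0 0 255; -0.03 0 0 0 0 0 255' 40;python3 -c "
from h import *
go((579.3,-122.6,216),4.6)
snap('wrist','w7');P=cloud(load('w7'))
"
```

```text
t: 17.1
tcp_pos: [437.9, -269.4, 273.5]
orientation: [-0.013, 0.705, 0.011, 0.709]
force: [1.3, 0.2, -2.1]
grip_width: 21.5
t 17.1 tcp [ 437.9 -269.4  273.5] f [ 1.3  0.2 -2.1] w 21.5 j [ 0.44  0.35  0.1   1.74 -0.04  1.06  2.15]
 yawy(deg) 91.97 x [ 0.005 -0.003 -1.   ] y [-0.034  0.999 -0.003] z [0.999 0.034 0.005]
 shift tool mm [ 57.7 142.  146.1] world [141.4 146.8 -57.5]
 turn [ 8.737e+01  3.500e-01 -6.000e-02] shift in goal axes [  57.5  152.7 -134.9]
```

View pics/w7.png

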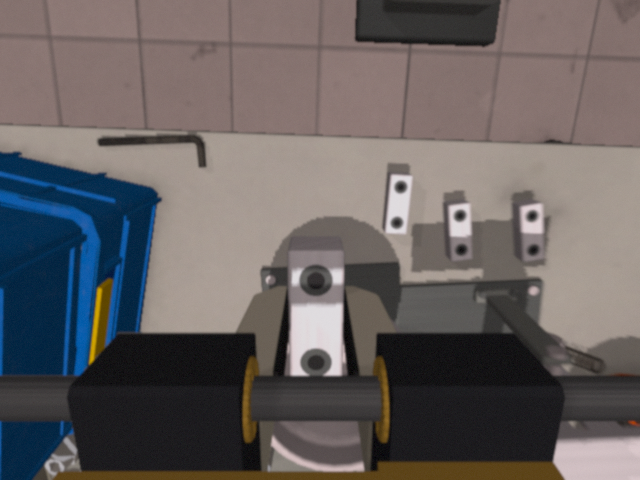

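```bash
python3 -m jog '0 0 0 10.7 0 0 255; 0 0 0 10.7 0 0 255; 0 0 0 10.7 0 0 255; 0 0 0 10.7 0 0 255; 0 0 0 10.7 0 0 255; 0 0 0 10.7 0 0 255; 0 0 0 10.7 0 0 255; 0 0 0 10.7 0 0 255; 0 0 0 1.8 0 0 255; 0 0 0 0 0 0 255' 40;python3 -c "
from h import *
go((579.3,-122.6,216),4.6)
"
```

```text
t: 18.4
tcp_pos: [437.0, -268.4, 269.2]
orientation: [0.479, 0.521, -0.479, 0.52]
force: [-0.5, -0.5, -0.8]
grip_width: 21.4
t 18.4 tcp [ 437.  -268.4  269.2] f [-0.5 -0.5 -0.8] w 21.4 j [ 0.19  0.38  0.46  1.75 -0.19  1.06  0.79]
 yawy(deg) 4.72 x [-0.001  0.    -1.   ] y [ 0.997  0.082 -0.001] z [ 0.082 -0.997 -0.   ]
 shift tool mm [  53.   153.9 -133.5] world [142.3 145.8 -53.2]
 turn [ 0.12 -0.02  0.06] shift in goal axes [  53.2  153.5 -133.9]
```

```bash
python3 -m jog '0 0.02 -0.018 0 0 0 255; 0 0.03 -0.026 0 0 0 255; 0.01 0.035 -0.03 0 0 0 255; 0.01 0.035 -0.03 0 0 0 255; 0.01 0.025 -0.022 0 0 0 255; 0.005 0.009 -0.008 0 0 0 255; 0 0 0 0 0 0 255; 0 0 0 0 0 0 255; 0 0 0 0 0 0 255; 0 0 0 0 0 0 255' 40;python3 -c "
from h import *
go((579.3,-122.6,216),4.6)
snap('wrist','w8');P=cloud(load('w8'))
snap('side','s8')
print(rect(P,(577,-100),200,216,120))
cv2.imwrite('pics/s8c.png',cv2.resize(load('s8')['p'][170:300,270:430,::-1],None,fx=4,fy=4,interpolation=cv2.INTER_CUBIC))
"
```

```text
t: 19.65
tcp_pos: [579.8, -123.6, 235.2]
orientation: [0.48, 0.519, -0.48, 0.52]
force: [1.1, 0.2, -1.8]
grip_width: 21.7
t 19.65 tcp [ 579.8 -123.6  235.2] f [ 1.1  0.2 -1.8] w 21.7 j [-0.08  0.53  0.41  1.58 -0.23  1.07  0.47]
 yawy(deg) 4.51 x [ 0.001 -0.    -1.   ] y [0.997 0.079 0.001] z [ 0.079 -0.997  0.   ]
 shift tool mm [19.2 -0.4 -1. ] world [ -0.5   1.  -19.2]
 turn [-0.09  0.02 -0.03] shift in goal axes [19.2 -0.4 -1. ]
(array([578.5, -95.9]), array([ 50.2, 141. ]), 4.9, 22580, np.float64(205.6), array([576. , -67.4]))
```

View pics/w8.png

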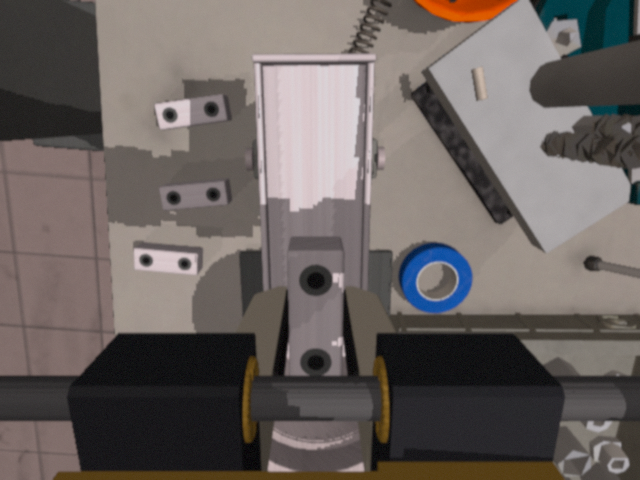

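View pics/s8c.png

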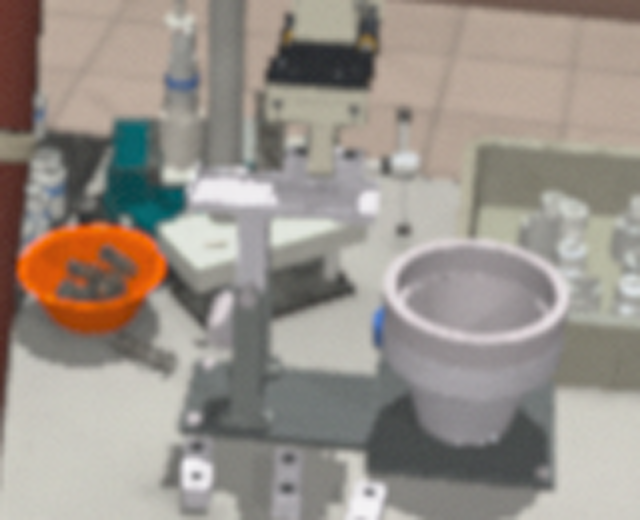

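```bash
python3 -m jog '0.008 0 -0.001 0 0 0 255; 0.007 0 0 0 0 0 255; 0.003 0 0 0 0 0 255; 0.0005 0 0 0 0 0 255; 0 0 0 0 0 0 255; 0 0 0 0 0 0 255; 0 0 0 0 0 0 150; 0 0 0 0 0 0 150; 0 0 0 0 0 0 150; 0 0 0 0 0 0 150' 40;python3 -c "
from h import *
T()
snap('wrist','w9')
"
```

```text
t: 21.0
tcp_pos: [580.1, -121.7, 216.2]
orientation: [0.48, 0.52, -0.48, 0.52]
force: [0.0, -0.1, -0.3]
grip_width: 38.3
t 21.0 tcp [ 580.1 -121.7  216.2] f [ 0.  -0.1 -0.3] w 38.3 j [-0.08  0.55  0.4   1.61 -0.24  1.03  0.47]
 yawy(deg) 4.6 x [ 0. -0. -1.] y [0.997 0.08  0.   ] z [ 0.08  -0.997  0.   ]
```

View pics/w9.png

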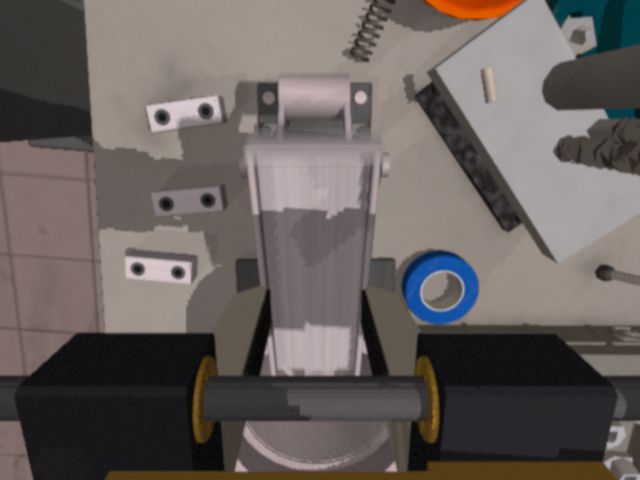

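```bash
python3 -m jog '-0.02 0 0 0 0 0 130; -0.02 -0.01 0.004 0 0 0 130; 0 -0.035 0.014 0 0 0 130; 0 -0.035 0.014 0 0 0 130; 0 -0.035 0.014 0 0 0 130; 0 -0.026 0.011 0 0 0 130; 0 0 0 -10.5 0 0 130; 0 0 0 -10.5 0 0 130; 0 0 0 -10.5 0 0 130; 0 0 0 -10.5 0 0 130' 40; python3 -m jog '0 0 0 -10.5 0 0 130; 0 0 0 -10.5 0 0 130; 0 0 0 -10.5 0 0 130; 0 0 0 -10.7 0 0 130; 0 0 0 0 0 0 130; 0.03 0 0 0 0 0 130; 0.04 0 0 0 0 0 130; 0.04 0 0 0 0 0 130; 0.02 0 0 0 0 0 130; 0 0 0 0 0 0 130' ; python3 -c "
from h import *
go((443.7,-189.6,10),88.8)
snap('wrist','w10');snap('top','t10');
P=cloud(load('w10'));
for c in [(467,-54),(469,-126),(443,-191)]:
  try: print('jaw',rect(P,c,17,24,42))
  except Exception as e: print(e)
P=cloud(load('t10'));
for c in [(467,-54),(469,-126),(443,-191)]:
  try: print('jaw',rect(P,c,17,24,42))
  except Exception as e: print(e)
rimtilt(P,(589,-248),136,8);print(rect(P,(577,-100),196,213,110))
cv2.imwrite('pics/t10c.png',cv2.resize(load('t10')['p'][150:320,130:470,::-1],None,fx=2.3,fy=2.3,interpolation=cv2.INTER_CUBIC))
"
```

```text
t: 22.3
tcp_pos: [443.4, -190.4, 257.0]
orientation: [0.26, 0.657, -0.26, 0.658]
force: [0.0, -0.0, 0.3]
grip_width: 45.3
t: 23.55
tcp_pos: [442.9, -189.7, 125.3]
orientation: [0.009, 0.708, -0.008, 0.706]
force: [-0.1, -0.8, 0.0]
grip_width: 45.7
t 23.55 tcp [ 442.9 -189.7  125.3] f [-0.1 -0.8  0. ] w 45.7 j [ 0.3   0.49  0.09  2.01 -0.07  0.65  1.98]
 yawy(deg) 88.63 x [-0.003  0.001 -1.   ] y [0.024 1.    0.001] z [ 1.    -0.024 -0.003]
 shift tool mm [1.153e+02 1.000e-01 1.100e+00] world [ 8.000e-01  1.000e-01 -1.153e+02]
 turn [-0.17 -0.19 -0.03] shift in goal axes [1.153e+02 1.000e-01 8.000e-01]
jaw (array([467.8, -52.2]), array([60.8, 22.8]), 12.0, 2959, np.float64(22.1), array([466.4, -53.3]))
jaw (array([ 469.9, -124.3]), array([60. , 22.4]), 9.3, 2525, np.float64(22.3), array([ 465.9, -124.6]))
jaw (array([ 443.9, -189.1]), array([21.9, 60.3]), 89.3, 2924, np.float64(22.4), array([ 442.6, -189. ]))
jaw (array([466.8, -54. ]), array([59. , 21.8]), 12.5, 125, np.float64(20.9), array([468.4, -53.4]))
jaw (array([ 493.7, -110.9]), array([0., 0.]), 0.0, 1, np.float64(20.0), array([ 493.7, -110.9]))
jaw (array([0., 0.]), array([0., 0.]), 0.0, 0, np.float64(nan), array([nan, nan]))
tilt deg (dz/dx,dz/dy) [-0.23  0.03] z 135.3 n 569 279 centre [ 590.8 -249.7   67. ]
(array([577.2, -97. ]), array([ 51.4, 144.1]), 4.7, 1260, np.float64(205.1), array([577.8, -98.3]))
  return _methods._mean(a, axis=axis, dtype=dtype,
  ret = ret.dtype.type(ret / rcount)
h.py:27: RuntimeWarning: Mean of empty slice.
  Q=P[m]; (c,w,a)=cv2.minAreaRect(Q[:,:2].astype(np.float32)); return np.round(c,1),np.round(w,1),round(a,1),len(Q),np.median(Q[:,2]).round(1),Q[:,:2].mean(0).round(1)
  ret = um.true_divide(
```

View pics/t10c.png

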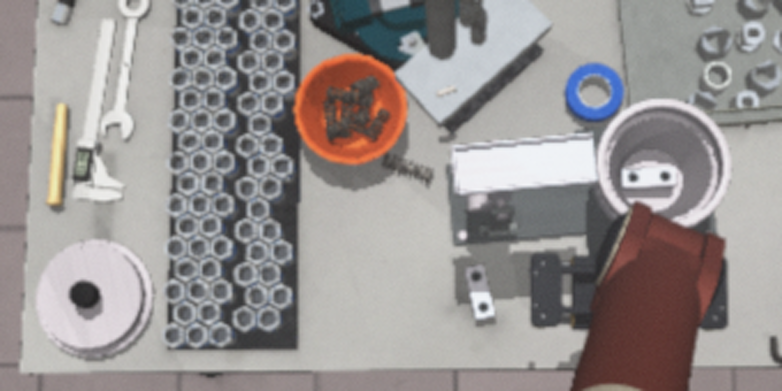

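```bash
python3 -m jog '0.04 0.0005 0.001 0 0 0 130; 0.045 0 0 0 0 0 130; 0.025 0 0 0 0 0 130; 0.005 0 0 0 0 0 130; 0 0 0 0 0 0 130; 0 0 0 0 0 0 255; 0 0 0 0 0 0 255; 0 0 0 0 0 0 255; 0 0 0 0 0 0 255; 0 0 0 0 0 0 255' 40; python3 -m jog '-0.02 0 0 0 0 0 255; -0.05 0 0 0 0 0 255; -0.06 0 0 0 0 0 255; -0.06 0 0 0 0 0 255; -0.05 0 0 0 0 0 255; 0 0 0 10.7 0 0 255; 0 0 0 10.7 0 0 255; 0 0 0 10.7 0 0 255; 0 0 0 10.7 0 0 255; 0 0 0 10.7 0 0 255'; python3 -m jog '0 0 0 10.5 0 0 255; 0 0 0 10.5 0 0 255; 0 0 0 10.2 0 0 255; 0 0 0 0 0 0 255; 0 0.02 -0.01 0 0 0 255; 0 0.035 -0.015 0 0 0 255; 0 0.035 -0.015 0 0 0 255; 0 0.035 -0.012 0 0 0 255; 0 0.015 -0.003 0 0 0 255; 0 0 0 0 0 0 255' ; python3 -c "
from h import *
go((579.3,-122.6,216),4.6)
"
```

```text
t: 24.9
tcp_pos: [445.5, -189.3, 11.8]
orientation: [0.007, 0.707, -0.007, 0.707]
force: [-0.5, 0.9, 5.7]
grip_width: 21.7
t: 26.15
tcp_pos: [444.4, -189.0, 250.6]
orientation: [0.327, 0.628, -0.327, 0.626]
force: [0.5, -0.9, -0.5]
grip_width: 21.2
t: 27.4
tcp_pos: [582.5, -122.3, 250.1]
orientation: [0.481, 0.519, -0.48, 0.518]
force: [-0.3, 0.4, -0.7]
grip_width: 21.5
t 27.4 tcp [ 582.5 -122.3  250.1] f [-0.3  0.4 -0.7] w 21.5 j [-0.09  0.53  0.42  1.55 -0.23  1.11  0.46]
 yawy(deg) 4.37 x [-0.     0.001 -1.   ] y [ 0.997  0.076 -0.   ] z [ 0.076 -0.997 -0.001]
 shift tool mm [34.1 -3.2  0.1] world [ -3.2  -0.3 -34.1]
 turn [-0.23 -0.06  0.02] shift in goal axes [34.1 -3.2  0.1]
```

```bash
python3 -m jog '0.012 -0.003 0 0 0 0 255; 0.012 0 0 0 0 0 255; 0.007 0 0 0 0 0 255; 0.0025 0 0 0 0 0 255; 0 0 0 0 0 0 255; 0 0 0 0 0 0 255; 0 0 0 0 0 0 150; 0 0 0 0 0 0 150; 0 0 0 0 0 0 150; 0 0 0 0 0 0 150' 40;python3 -c "
from h import *
go((468,-124.8,10),99.3)
snap('wrist','w11')
"
```

```text
t: 28.65
tcp_pos: [577.9, -124.7, 217.8]
orientation: [0.482, 0.518, -0.482, 0.518]
force: [0.3, 0.2, -0.1]
grip_width: 37.9
t 28.65 tcp [ 577.9 -124.7  217.8] f [ 0.3  0.2 -0.1] w 37.9 j [-0.08  0.55  0.41  1.61 -0.25  1.03  0.48]
 yawy(deg) 4.1 x [ 0. -0. -1.] y [0.997 0.071 0.   ] z [ 0.071 -0.997  0.   ]
 shift tool mm [ 207.7 -109.6   -7.7] world [-1.099e+02 -1.000e-01 -2.078e+02]
 turn [-9.52e+01  1.00e-02 -1.00e-02] shift in goal axes [ 207.8   17.6 -108.4]
```

View pics/w11.png

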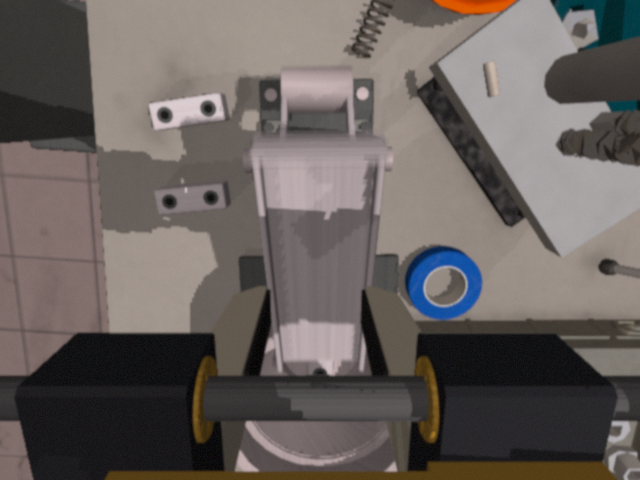

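```bash
python3 -m jog '-0.02 0 0 0 0 0 130; -0.02 0 0 0 0 0 130; 0 -0.03 -0.002 0 0 0 130; 0 -0.035 -0.002 0 0 0 130; 0 -0.03 -0.002 0 0 0 130; 0 -0.013 -0.0015 0 0 0 130; 0 0 0 -10.6 0 0 130; 0 0 0 -10.6 0 0 130; 0 0 0 -10.6 0 0 130; 0 0 0 -10.6 0 0 130' 40; python3 -m jog '0 0 0 -10.6 0 0 130; 0 0 0 -10.6 0 0 130; 0 0 0 -10.6 0 0 130; 0 0 0 -10.6 0 0 130; 0 0 0 -10.4 0 0 130; 0 0 0 0 0 0 130; 0.04 0 0 0 0 0 130; 0.05 0 0 0 0 0 130; 0.03 0 0 0 0 0 130; 0 0 0 0 0 0 130' ; python3 -c "
from h import *
go((469.5,-124.6,10),99.3)
snap('wrist','w12');snap('top','t12');
P=cloud(load('w12'));
for c in [(467,-54),(469,-126)]:
  try: print('jaw',rect(P,c,17,24,35))
  except Exception as e: print(e)
P=cloud(load('t12'));
rimtilt(P,(589,-248),136,8);print(rect(P,(577,-100),196,213,110))
cv2.imwrite('pics/t12c.png',cv2.resize(load('t12')['p'][150:320,130:470,::-1],None,fx=2.3,fy=2.3,interpolation=cv2.INTER_CUBIC))
"
```

```text
t: 29.95
tcp_pos: [470.4, -124.8, 257.7]
orientation: [0.26, 0.657, -0.26, 0.658]
force: [-0.2, -1.1, -0.4]
grip_width: 45.7
t: 31.2
tcp_pos: [468.4, -124.5, 135.9]
orientation: [-0.056, 0.707, 0.057, 0.703]
force: [-0.2, 0.6, 0.7]
grip_width: 45.4
t 31.2 tcp [ 468.4 -124.5  135.9] f [-0.2  0.6  0.7] w 45.4 j [ 0.18  0.48  0.06  1.99 -0.04  0.68  1.99]
 yawy(deg) 99.16 x [-0.005  0.001 -1.   ] y [-0.159  0.987  0.002] z [ 0.987  0.159 -0.005]
 shift tool mm [125.9  -0.5   1.7] world [ 1.100e+00 -1.000e-01 -1.259e+02]
 turn [-0.14 -0.27 -0.1 ] shift in goal axes [125.9  -0.3   1.1]
jaw (array([468., -52.]), array([60.3, 22.5]), 11.7, 2725, np.float64(22.2), array([466.5, -52.9]))
jaw (array([ 470.2, -124.5]), array([60.3, 21.7]), 9.7, 2713, np.float64(22.4), array([ 468.9, -124.5]))
tilt deg (dz/dx,dz/dy) [-0.11 -0.01] z 135.3 n 572 291 centre [ 590.4 -249.6   67.3]
(array([576.9, -97. ]), array([ 50.9, 144.2]), 5.4, 1195, np.float64(205.1), array([578.2, -97.1]))
```

View pics/t12c.png

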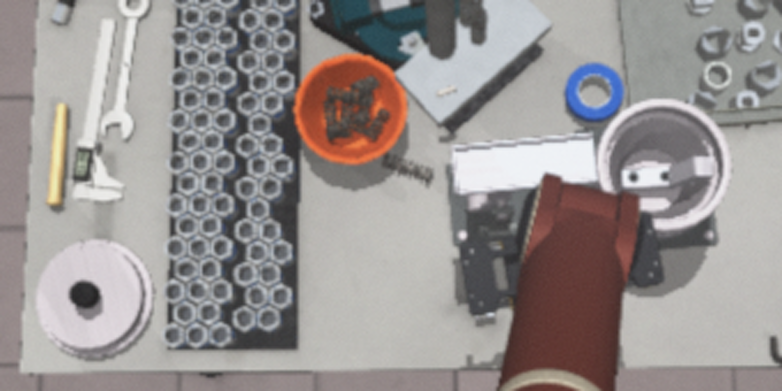

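View pics/w12.png

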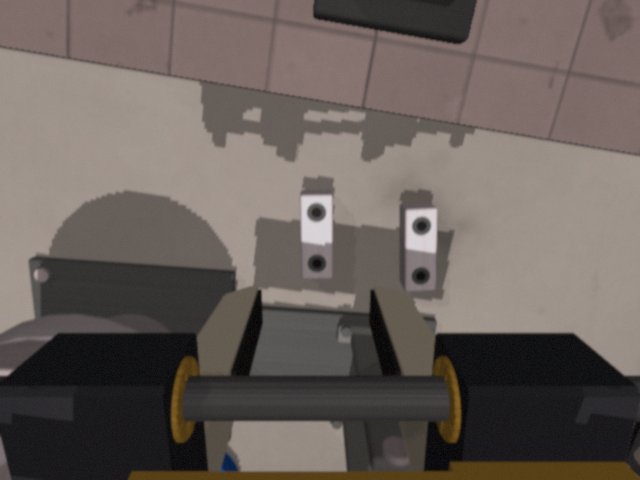

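```bash
python3 -m jog '0.04 -0.0005 0.001 0 0 0 130; 0.055 0 0 0 0 0 130; 0.025 0 0 0 0 0 130; 0.0055 0 0 0 0 0 130; 0 0 0 0 0 0 130; 0 0 0 0 0 0 255; 0 0 0 0 0 0 255; 0 0 0 0 0 0 255; 0 0 0 0 0 0 255; 0 0 0 0 0 0 255' 40; python3 -m jog '-0.02 0 0 0 0 0 255; -0.05 0 0 0 0 0 255; -0.06 0 0 0 0 0 255; -0.06 0 0 0 0 0 255; -0.05 0 0 0 0 0 255; 0 0 0 10.5 0 0 255; 0 0 0 10.5 0 0 255; 0 0 0 10.5 0 0 255; 0 0 0 10.5 0 0 255; 0 0 0 10.5 0 0 255'; python3 -m jog '0 0 0 10.5 0 0 255; 0 0 0 10.5 0 0 255; 0 0 0 10.5 0 0 255; 0 0 0 10.5 0 0 255; 0 0 0 0 0 0 255; 0 0.02 0.001 0 0 0 255; 0 0.03 0.002 0 0 0 255; 0 0.035 0.002 0 0 0 255; 0 0.022 0.002 0 0 0 255; 0 0 0 0 0 0 255' ; python3 -c "
from h import *
go((579.3,-122.6,216.5),4.6)
"
```

```text
t: 32.55
tcp_pos: [471.0, -125.0, 12.8]
orientation: [-0.057, 0.704, 0.057, 0.705]
force: [-0.9, 0.6, 5.9]
grip_width: 21.6
t: 33.8
tcp_pos: [469.8, -125.2, 251.6]
orientation: [0.262, 0.657, -0.263, 0.656]
force: [-0.0, 0.7, -0.8]
grip_width: 21.8
t: 35.05
tcp_pos: [578.5, -122.8, 251.1]
orientation: [0.477, 0.522, -0.478, 0.521]
force: [0.1, 0.3, -1.3]
grip_width: 21.5
t 35.05 tcp [ 578.5 -122.8  251.1] f [ 0.1  0.3 -1.3] w 21.5 j [-0.09  0.52  0.43  1.56 -0.23  1.11  0.48]
 yawy(deg) 5.01 x [-0.001  0.    -1.   ] y [ 0.996  0.087 -0.001] z [ 0.087 -0.996 -0.   ]
 shift tool mm [34.6  0.9 -0.2] world [  0.8   0.2 -34.6]
 turn [ 0.41 -0.01  0.07] shift in goal axes [34.6  0.8 -0.2]
```

```bash
python3 -m jog '0.012 0.001 0 0.4 0 0 255; 0.012 0 0 0 0 0 255; 0.007 0 0 0 0 0 255; 0.003 0 0 0 0 0 255; 0 0 0 0 0 0 255; 0 0 0 0 0 0 255; 0 0 0 0 0 0 150; 0 0 0 0 0 0 150; 0 0 0 0 0 0 150; 0 0 0 0 0 0 150' 40;python3 -c "
from h import *
go((467.5,-52.4,10),102.0)
snap('wrist','w13')
P=cloud(load('w13'));print('jaw',rect(P,(467,-53),17,24,35))
"
```

```text
t: 36.3
tcp_pos: [578.9, -123.3, 218.2]
orientation: [0.48, 0.519, -0.48, 0.519]
force: [0.9, -0.4, -0.1]
grip_width: 38.0
t 36.3 tcp [ 578.9 -123.3  218.2] f [ 0.9 -0.4 -0.1] w 38.0 j [-0.09  0.55  0.42  1.61 -0.25  1.04  0.49]
 yawy(deg) 4.39 x [ 0. -0. -1.] y [0.997 0.077 0.   ] z [ 0.077 -0.997  0.   ]
 shift tool mm [ 208.2 -105.6  -79.2] world [-111.4   70.9 -208.2]
 turn [-9.761e+01  1.000e-02 -0.000e+00] shift in goal axes [208.2  92.5 -94.2]
jaw (array([468.5, -51.6]), array([60.2, 22.1]), 12.2, 2028, np.float64(22.4), array([469.2, -51.4]))
```

View pics/w13.png

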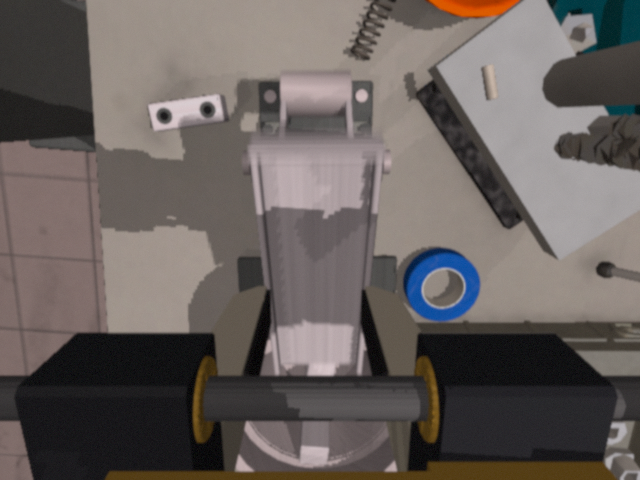

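```bash
python3 -m jog '-0.02 0 0 0 0 0 130; -0.02 0 0 0 0 0 130; 0 -0.03 -0.022 0 0 0 130; 0 -0.035 -0.026 0 0 0 130; 0 -0.03 -0.023 0 0 0 130; 0 -0.01 -0.008 0 0 0 130; 0 0 0 -10.6 0 0 130; 0 0 0 -10.6 0 0 130; 0 0 0 -10.6 0 0 130; 0 0 0 -10.6 0 0 130' 40; python3 -m jog '0 0 0 -10.6 0 0 130; 0 0 0 -10.6 0 0 130; 0 0 0 -10.6 0 0 130; 0 0 0 -10.6 0 0 130; 0 0 0 -10.6 0 0 130; 0 0 0 -2.3 0 0 130; 0.04 0 0 0 0 0 130; 0.05 0 0 0 0 0 130; 0.03 0 0 0 0 0 130; 0 0 0 0 0 0 130' ; python3 -c "
from h import *
go((468,-52.2,10),102.1)
snap('wrist','w14');snap('top','t14');
P=cloud(load('w14'));
print('jaw',rect(P,(467,-54),17,24,35))
P=cloud(load('t14'));
rimtilt(P,(589,-248),136,8);print(rect(P,(577,-100),196,213,110))
cv2.imwrite('pics/t14c.png',cv2.resize(load('t14')['p'][150:320,130:470,::-1],None,fx=2.3,fy=2.3,interpolation=cv2.INTER_CUBIC))
"
```

```text
t: 37.6
tcp_pos: [469.1, -53.1, 258.3]
orientation: [0.259, 0.658, -0.259, 0.659]
force: [1.0, -0.4, -0.4]
grip_width: 45.4
t: 38.85
tcp_pos: [467.0, -52.7, 136.5]
orientation: [-0.074, 0.705, 0.074, 0.702]
force: [-1.2, 0.1, -0.4]
grip_width: 45.6
t 38.85 tcp [467.  -52.7 136.5] f [-1.2  0.1 -0.4] w 45.6 j [ 0.02  0.46  0.06  2.03 -0.04  0.66  1.89]
 yawy(deg) 101.98 x [-0.005 -0.    -1.   ] y [-0.208  0.978  0.001] z [ 0.978  0.208 -0.005]
 shift tool mm [1.265e+02 1.000e-01 1.700e+00] world [   1.     0.5 -126.5]
 turn [-0.12 -0.27 -0.06] shift in goal axes [126.5   0.2   1.1]
jaw (array([468. , -51.9]), array([60.2, 21.8]), 11.9, 2709, np.float64(22.3), array([466.8, -52.2]))
tilt deg (dz/dx,dz/dy) [0.19 0.13] z 135.3 n 682 321 centre [ 590.3 -250.3   67.2]
(array([577.1, -96.7]), array([ 51.1, 143.5]), 5.1, 1190, np.float64(204.9), array([ 578.8, -100.4]))
```

View pics/t14c.png

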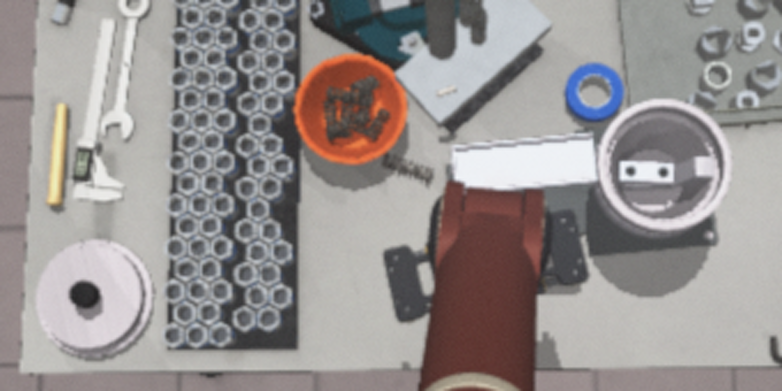

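```bash
python3 -m jog '0.04 0 0.001 0 0 0 130; 0.055 0 0 0 0 0 130; 0.025 0 0 0 0 0 130; 0.006 0 0 0 0 0 130; 0 0 0 0 0 0 130; 0 0 0 0 0 0 255; 0 0 0 0 0 0 255; 0 0 0 0 0 0 255; 0 0 0 0 0 0 255; 0 0 0 0 0 0 255' 40; python3 -m jog '-0.02 0 0 0 0 0 255; -0.05 0 0 0 0 0 255; -0.06 0 0 0 0 0 255; -0.06 0 0 0 0 0 255; -0.05 0 0 0 0 0 255; 0 0 0 10.6 0 0 255; 0 0 0 10.6 0 0 255; 0 0 0 10.6 0 0 255; 0 0 0 10.6 0 0 255; 0 0 0 10.6 0 0 255'; python3 -m jog '0 0 0 10.6 0 0 255; 0 0 0 10.6 0 0 255; 0 0 0 10.6 0 0 255; 0 0 0 10.6 0 0 255; 0 0 0 2 0 0 255; 0 0.02 0.015 0 0 0 255; 0 0.03 0.022 0 0 0 255; 0 0.035 0.026 0 0 0 255; 0 0.02 0.015 0 0 0 255; 0 0 0 0 0 0 255' ; python3 -c "
from h import *
go((579.3,-122.6,217),4.6)
"
```

```text
t: 40.2
tcp_pos: [469.5, -52.1, 12.8]
orientation: [-0.075, 0.703, 0.075, 0.704]
force: [-0.2, 0.8, 6.7]
grip_width: 21.6
t: 41.45
tcp_pos: [468.3, -52.3, 251.6]
orientation: [0.249, 0.662, -0.249, 0.661]
force: [-0.1, 0.5, -1.1]
grip_width: 21.5
t: 42.7
tcp_pos: [580.4, -122.7, 251.2]
orientation: [0.479, 0.52, -0.48, 0.52]
force: [-0.4, 0.3, -1.3]
grip_width: 21.7
t 42.7 tcp [ 580.4 -122.7  251.2] f [-0.4  0.3 -1.3] w 21.7 j [-0.11  0.53  0.45  1.56 -0.25  1.12  0.48]
 yawy(deg) 4.7 x [-0.001 -0.001 -1.   ] y [ 0.997  0.082 -0.001] z [ 0.082 -0.997  0.001]
 shift tool mm [34.2 -1.1 -0.2] world [ -1.1   0.1 -34.2]
 turn [0.1  0.05 0.08] shift in goal axes [34.2 -1.1 -0.2]
```

```bash
python3 -m jog '0.012 -0.001 0 0 0 0 255; 0.012 0 0 0 0 0 255; 0.007 0 0 0 0 0 255; 0.003 0 0 0 0 0 255; 0 0 0 0 0 0 255; 0 0 0 0 0 0 255; 0 0 0 0 0 0 150; 0 0 0 0 0 0 150; 0 0 0 0 0 0 150; 0 0 0 0 0 0 150' 40; python3 -m jog '-0.02 0 0 0 0 0 150; -0.02 0 0 0 0 0 150; -0.02 0 0 0 0 0 150; 0 -0.03 -0.022 0 0 0 130; 0 -0.035 -0.026 0 0 0 130; 0 -0.03 -0.03 0 0 0 90; 0 0 -0.04 0 0 0 90; 0 0 -0.05 0 0 0 90; 0 0 -0.05 0 0 0 90; 0 0 -0.05 0 0 0 90'; python3 -c "
from h import *
T()
snap('top','t15');
P=cloud(load('t15'));
rimtilt(P,(589,-248),136,8);print(rect(P,(577,-100),196,213,110))
print('knob',rect(P,(465,389),52,66,40),circ(P,(465,389),20,35,0,80))
d=np.hypot(P[...,0]-589,P[...,1]+248);Q=P[(d<60)];print('in tub z max',np.nanpercentile(Q[:,2],[50,90,98,100]))
cv2.imwrite('pics/t15c.png',cv2.resize(load('t15')['p'][150:320,130:470,::-1],None,fx=2.3,fy=2.3,interpolation=cv2.INTER_CUBIC))
"
```

```text
t: 43.95
tcp_pos: [579.2, -121.5, 218.2]
orientation: [0.479, 0.52, -0.479, 0.52]
force: [-0.1, 0.1, -0.0]
grip_width: 38.2
t: 45.2
tcp_pos: [462.3, 139.3, 278.5]
orientation: [0.479, 0.52, -0.479, 0.52]
force: [0.9, 0.7, -0.1]
grip_width: 60.3
t 45.2 tcp [462.3 139.3 278.5] f [ 0.9  0.7 -0.1] w 60.3 j [-0.64  0.31  0.41  1.81 -0.14  1.05 -0.1 ]
 yawy(deg) 4.67 x [ 0.001  0.    -1.   ] y [0.997 0.081 0.001] z [ 0.081 -0.997 -0.   ]
tilt deg (dz/dx,dz/dy) [-0.09 -0.2 ] z 135.1 n 687 336 centre [ 590.5 -250.5   67.2]
(array([577.2, -97. ]), array([ 51.3, 144.2]), 5.0, 1261, np.float64(205.1), array([577.7, -98. ]))
knob (array([477.3, 375.1]), array([26.7, 29.5]), 5.2, 105, np.float64(60.1), array([478. , 374.5])) (array([478.8, 376. ,  43.7]), 1452, np.float64(28.3))
in tub z max [ 87.65221308 111.58553806 119.20516154 133.21522541]
```

View pics/t15c.png

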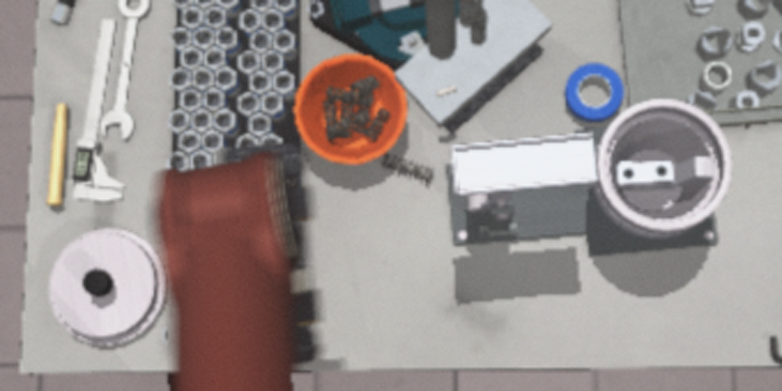

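```bash
python3 -c "
from h import *
ims=[]
for f in ['t12','t14','t15']:
  ims.append(cv2.resize(load(f)['p'][185:265,380:455,::-1],None,fx=3.5,fy=3.5,interpolation=cv2.INTER_CUBIC))
  P=cloud(load(f)); print(f,[P[v,u].round(0) for u,v in [(403,224),(411,224),(418,223),(436,222),(411,235)]])
cv2.imwrite('pics/tub.png',np.hstack(ims))
"
```

```text
t12 [array([ 597., -222.,   61.]), array([ 597., -242.,   62.]), array([ 599., -260.,   63.]), array([ 591., -297.,  112.]), array([ 572., -245.,   39.])]
t14 [array([ 593., -219.,   84.]), array([ 592., -238.,   88.]), array([ 595., -257.,   81.]), array([ 590., -296.,  119.]), array([ 573., -246.,   32.])]
t15 [array([ 588., -216.,  106.]), array([ 588., -235.,  106.]), array([ 590., -253.,  108.]), array([ 590., -296.,  118.]), array([ 571., -244.,   44.])]
```

View pics/tub.png

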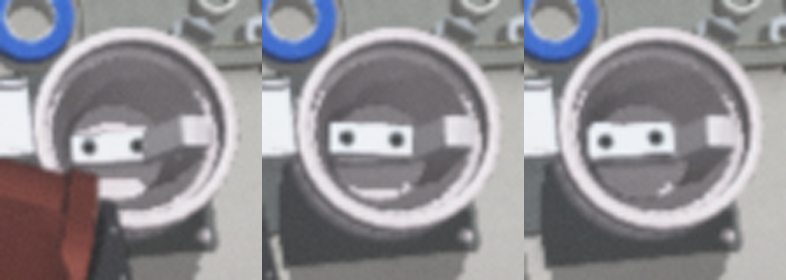

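```bash
python3 -m jog '0 0.008 -0.04 0 0 0 90; 0 0.008 -0.05 0 0 0 90; 0 0.008 -0.05 0 0 0 90; 0.03 0.005 -0.029 0 0 0 90; 0.03 0 0 0 0 0 90; 0 0 0 0 0 0 90; 0 0 0 0 0 0 90; 0 0 0 0 0 0 90; 0 0 0 0 0 0 90; 0 0 0 0 0 0 90' 50; python3 -c "
from h import *
go((477.5,376.5,34),4.6)
snap('wrist','w16');P=cloud(load('w16'))
print('knob',rect(P,(477,376),54,66,40),circ(P,(477,376),54,66,0,40))
rimtilt(P,(477,376),27,6,(25,62))
m=(P[...,2]>5)&(P[...,2]<80)&(np.hypot(P[...,0]-477,P[...,1]-376)<69);Q=P[m];print(cv2.minEnclosingCircle(Q[:,:2].astype(np.float32)))
"
```

```text
t: 46.5
tcp_pos: [477.7, 308.7, 218.7]
orientation: [0.479, 0.52, -0.479, 0.52]
force: [-0.4, 1.2, 0.3]
grip_width: 60.0
t 46.5 tcp [477.7 308.7 218.7] f [-0.4  1.2  0.3] w 60.0 j [-0.83  0.5   0.34  1.67 -0.19  1.   -0.34]
 yawy(deg) 4.69 x [ 0.001  0.001 -1.   ] y [0.997 0.082 0.001] z [ 0.082 -0.997 -0.001]
 shift tool mm [184.8   5.2 -67.5] world [  -0.2   67.8 -184.7]
 turn [ 0.09 -0.04 -0.05] shift in goal axes [184.7   5.2 -67.6]
knob (array([479.8, 378.3]), array([28.9, 29.2]), 85.9, 1272, np.float64(61.2), array([479.7, 378.4])) (array([479.7, 378.3,  10.1]), 1272, np.float64(61.2))
tilt deg (dz/dx,dz/dy) [-0.01 -0.07] z 29.4 n 14236 14102 centre [478.8 377.8  45.2]
((477.0626525878906, 376.00408935546875), 68.97395324707031)
```

View pics/w16.png

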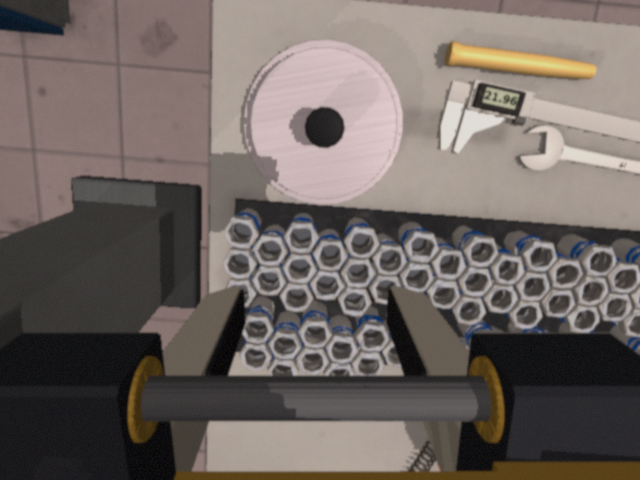

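```bash
python3 -m jog '0.02 0.004 -0.035 0 0 0 90; 0.03 0.003 -0.034 0 0 0 90; 0.05 0 0 0 0 0 90; 0.05 0 0 0 0 0 90; 0.03 0 0 0 0 0 90; 0.0045 0 0 0 0 0 90; 0 0 0 0 0 0 90; 0 0 0 0 0 0 90; 0 0 0 0 0 0 255; 0 0 0 0 0 0 255' 55;  python3 -c "
from h import *
go((479.3,378,34),4.6)"
```

```text
t: 47.8
tcp_pos: [479.1, 378.3, 34.4]
orientation: [0.48, 0.52, -0.479, 0.52]
force: [-0.5, 0.1, 0.2]
grip_width: 44.8
t 47.8 tcp [479.1 378.3  34.4] f [-0.5  0.1  0.2] w 44.8 j [-0.86  0.79  0.26  1.72 -0.29  0.67 -0.36]
 yawy(deg) 4.7 x [ 0.001  0.001 -1.   ] y [0.997 0.082 0.001] z [ 0.082 -0.997 -0.001]
 shift tool mm [0.4 0.2 0.3] world [ 0.2 -0.3 -0.4]
 turn [ 0.1  -0.05 -0.06] shift in goal axes [0.4 0.2 0.3]
```

```bash
python3 -m jog '0 0 0 0 0 0 255; 0 0 0 0 0 0 255; 0 0 0 0 0 0 255; -0.01 0 0 0 0 0 255; -0.03 0 0 0 0 0 255; -0.05 0 0 0 0 0 255; -0.055 0 0 0 0 0 255; -0.055 0 0 0 0 0 255; -0.05 0 0 0 0 0 255; -0.02 0 0 0 0 0 255' 55;  python3 -c "
from h import *
go((589.4,-248.3,220),4.6)
for n in ['wrist','side']: snap(n,n[0]+'17')
"
```

```text
t: 49.05
tcp_pos: [479.8, 378.0, 307.6]
orientation: [0.481, 0.52, -0.477, 0.52]
force: [-0.0, 0.1, -3.5]
grip_width: 29.2
t 49.05 tcp [479.8 378.  307.6] f [-0.   0.1 -3.5] w 29.2 j [-0.92  0.5   0.36  1.42 -0.18  1.25 -0.46]
 yawy(deg) 4.67 x [ 0.005  0.003 -1.   ] y [0.997 0.081 0.005] z [ 0.081 -0.997 -0.003]
 shift tool mm [ 86.   57.8 633.4] world [ 109.6 -626.3  -87.6]
 turn [ 0.07 -0.17 -0.27] shift in goal axes [ 87.6  59.  633.1]
```

View pics/w17.png

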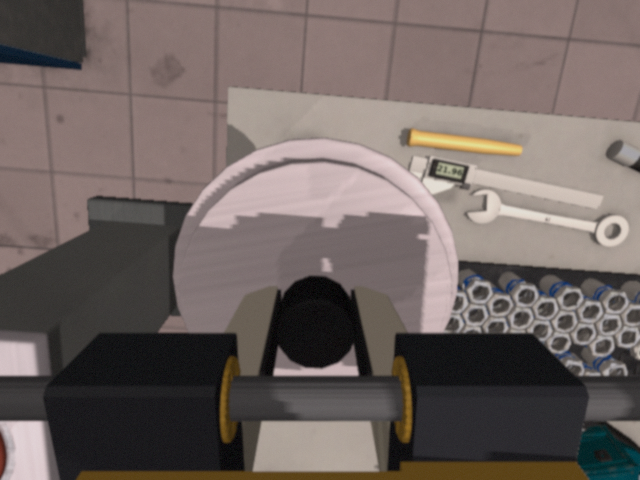

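View pics/s17.png

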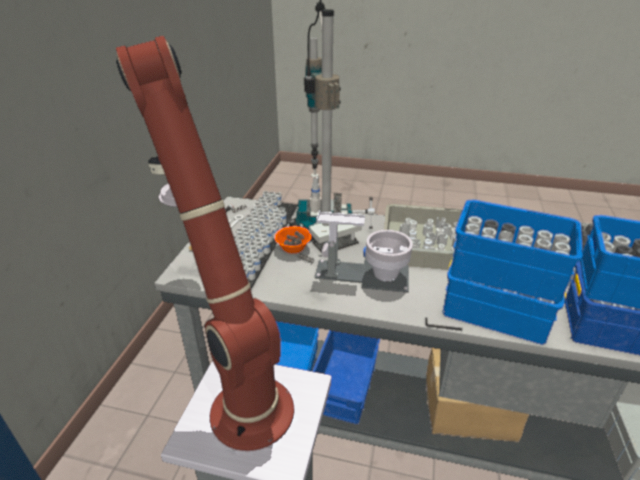

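```bash
python3 -m jog '0 0.002 0.02 0 0 0 255; 0 0.004 0.04 0 0 0 255; 0 0.0045 0.05 0 0 0 255; 0 0.0045 0.05 0 0 0 255; 0 0.0045 0.05 0 0 0 255; 0 0.0045 0.05 0 0 0 255; 0 0.0045 0.05 0 0 0 255; 0 0.0045 0.05 0 0 0 255; 0 0.0045 0.05 0 0 0 255; 0 0.0045 0.05 0 0 0 255' 55; python3 -m jog '0 0.004 0.045 0 0 0 255; 0 0.004 0.04 0 0 0 255; 0 0.004 0.03 0 0 0 255; 0 0.002 0.02 0 0 0 255; 0.01 0 0.015 0 0 0 255; 0.02 0 0.008 0 0 0 255; 0.02 0 0 0 0 0 255; 0 0 0 0 0 0 255; 0 0 0 0 0 0 255; 0 0 0 0 0 0 255' 55;  python3 -c "
from h import *
go((589.4,-248.3,163),4.6)
for n in ['wrist','side','top']: snap(n,n[0]+'18')
P=cloud(load('w18'))
s=robot.state()['tcp_pos']
rimtilt(P,s[:2],s[2]-5,8,(22,57))
P=cloud(load('t18'))
m=(abs(P[...,2]-(s[2]-10))<14)&(np.hypot(P[...,0]-s[0],P[...,1]-s[1])<85);print(m.sum(),cv2.minEnclosingCircle(P[m][:,:2].astype(np.float32)))
cv2.imwrite('pics/s18c.png',cv2.resize(load('s18')['p'][170:300,300:460,::-1],None,fx=4,fy=4,interpolation=cv2.INTER_CUBIC))
"
```

```text
t: 50.4
tcp_pos: [556.4, -80.0, 301.7]
orientation: [0.478, 0.521, -0.481, 0.518]
force: [0.8, 1.2, -2.0]
grip_width: 28.9
t: 51.65
tcp_pos: [585.7, -233.4, 254.7]
orientation: [0.479, 0.52, -0.479, 0.521]
force: [0.0, 1.0, -2.5]
grip_width: 29.4
t 51.65 tcp [ 585.7 -233.4  254.7] f [ 0.   1.  -2.5] w 29.4 j [ 0.09  0.58  0.45  1.44 -0.26  1.17  0.65]
 yawy(deg) 4.73 x [ 0.002 -0.001 -1.   ] y [0.997 0.082 0.002] z [ 0.082 -0.997  0.001]
 shift tool mm [91.7  2.3 15.1] world [  3.7 -14.9 -91.7]
 turn [ 0.13  0.05 -0.09] shift in goal axes [91.7  2.5 15.2]
tilt deg (dz/dx,dz/dy) [ 0.09 -0.06] z 250.3 n 27497 27455 centre [ 585.6 -231.1   42.6]
300 ((605.9085693359375, -191.81158447265625), 46.80440902709961)
```

View pics/s18c.png

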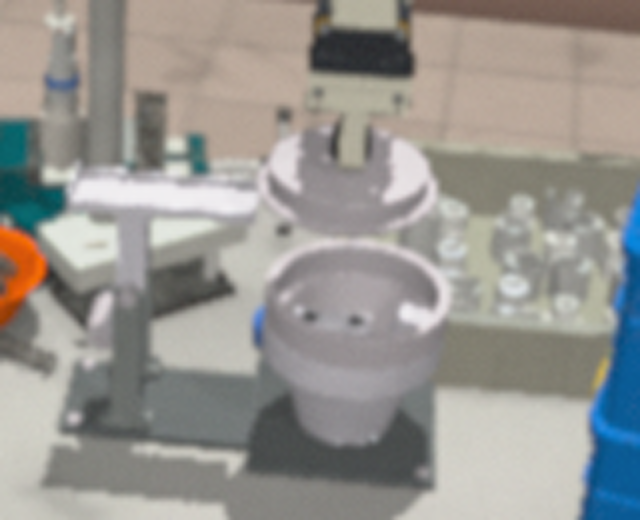

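View pics/w18.png

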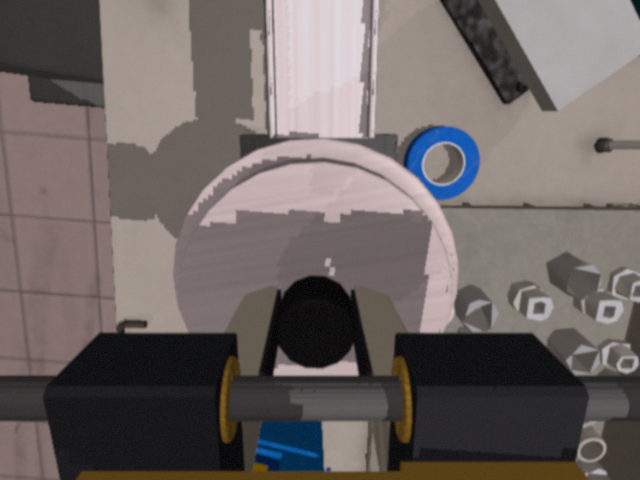

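```bash
python3 -c "
from h import *
for f in ['w6','w7','w10','w12','t6','t15','t10','s17','s5']:
  print(f,end=' ')
  try: rimtilt(cloud(load(f)),(589.5,-249),135.5,5,(60,76))
  except Exception as e: print(e)
"; python3 -m jog '0.02 0.001 0.007 0 0 0 255; 0.02 0.001 0.005 0 0 0 255; 0.01 0.001 0.0035 0 0 0 255; 0 0 0 0 0 0 255; 0 0 0 0 0 0 255; 0 0 0 0 0 0 255; 0 0 0 0 0 0 255; 0 0 0 0 0 0 255; 0 0 0 0 0 0 255; 0 0 0 0 0 0 255' 55;  python3 -c "
from h import *
go((589.4,-249,163),4.6)
for n in ['side','top']: snap(n,n[0]+'19')
cv2.imwrite('pics/s19c.png',cv2.resize(load('s19')['p'][190:290,340:440,::-1],None,fx=6,fy=6,interpolation=cv2.INTER_CUBIC))
cv2.imwrite('pics/t19c.png',cv2.resize(load('t19')['p'][170:270,360:460,::-1],None,fx=6,fy=6,interpolation=cv2.INTER_CUBIC))
P=cloud(load('s19'))
for z in range(130,240,4):
  m=(abs(P[...,2]-z)<2)&(np.hypot(P[...,0]-589,P[...,1]+248)<80);Q=P[m]
  if len(Q)>10: print(z,len(Q),Q[:,:2].min(0).round(0),Q[:,:2].max(0).round(0))
"
```

```text
w6 tilt deg (dz/dx,dz/dy) [-0.11 -0.73] z 135.3 n 3051 2520 centre [ 589.6 -248.    66.5]
w7 tilt deg (dz/dx,dz/dy) [ 0.72 -0.5 ] z 134.6 n 1236 974 centre [ 592.5 -247.8   64.6]
w10 tilt deg (dz/dx,dz/dy) [-33.44   1.59] z 92.0 n 104 104 centre [ 588.8 -247.5   69. ]
w12 tilt deg (dz/dx,dz/dy) [65.55 19.75] z 215.0 n 232 185 centre [66295.6  9574.9 66504.9]
t6 tilt deg (dz/dx,dz/dy) [-0.14  0.09] z 135.6 n 543 305 centre [ 590.4 -248.9   67. ]
t15 tilt deg (dz/dx,dz/dy) [-0.01 -0.26] z 135.2 n 621 344 centre [ 590.4 -250.4   67.1]
t10 tilt deg (dz/dx,dz/dy) [-0.19 -0.13] z 135.4 n 509 272 centre [ 590.6 -249.6   67. ]
s17 tilt deg (dz/dx,dz/dy) [-0.05 -0.34] z 134.6 n 292 183 centre [ 589.3 -246.5   67.3]
s5 tilt deg (dz/dx,dz/dy) [-0.1   0.01] z 135.2 n 287 176 centre [ 588.7 -245.7   67.7]
t: 53.05
tcp_pos: [589.5, -248.6, 203.6]
orientation: [0.479, 0.52, -0.479, 0.52]
force: [-0.2, 0.4, -2.3]
grip_width: 28.8
t 53.05 tcp [ 589.5 -248.6  203.6] f [-0.2  0.4 -2.3] w 28.8 j [ 0.12  0.64  0.43  1.49 -0.29  1.08  0.69]
 yawy(deg) 4.7 x [-0. -0. -1.] y [ 0.997  0.082 -0.   ] z [ 0.082 -0.997  0.   ]
 shift tool mm [40.6 -0.1  0.4] world [ -0.1  -0.4 -40.6]
 turn [0.1  0.   0.01] shift in goal axes [40.6 -0.1  0.4]
130 57 [ 514. -314.] [ 624. -176.]
134 122 [ 516. -318.] [ 621. -176.]
138 49 [ 516. -317.] [ 614. -179.]
174 12 [ 531. -304.] [ 564. -185.]
178 70 [ 522. -313.] [ 617. -179.]
182 116 [ 520. -312.] [ 612. -179.]
186 49 [ 519. -309.] [ 590. -182.]
190 42 [ 528. -301.] [ 575. -189.]
194 88 [ 527. -304.] [ 642. -188.]
198 438 [ 530. -305.] [ 647. -189.]
202 62 [ 530. -299.] [ 641. -192.]
222 11 [ 558. -261.] [ 586. -237.]
226 14 [ 557. -261.] [ 592. -234.]
230 12 [ 555. -260.] [ 593. -233.]
```

View pics/s19c.png

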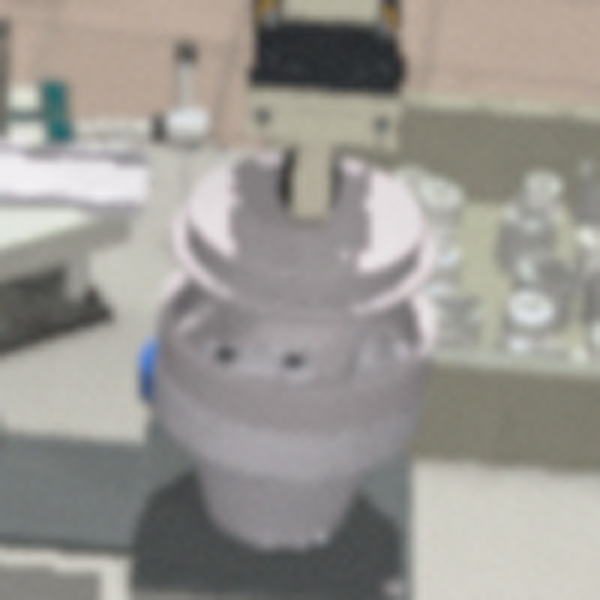

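View pics/t19c.png

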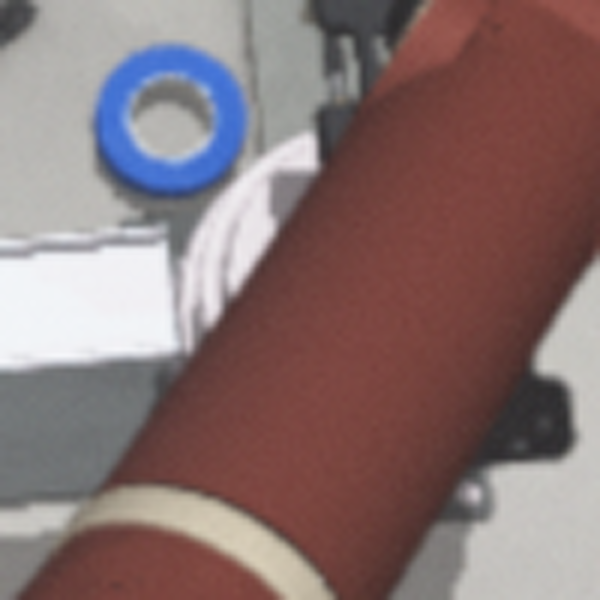

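```bash
python3 -c "
from h import *
L=load('s19');P=cloud(L);c0=(588,-247)
for (z0,z1,r0,r1,rr) in [(176,187,60,76,68),(193,205,50,66,None),(110,134,64,80,72),(180,192,60,76,68)]:
  d=np.hypot(P[...,0]-c0[0],P[...,1]-c0[1]);m=(P[...,2]>z0)&(P[...,2]<z1)&(d>r0)&(d<r1);Q=P[m]
  s=least_squares(lambda a:np.hypot(Q[:,0]-a[0],Q[:,1]-a[1])-a[2],[*c0,65],loss='soft_l1').x
  print(z0,len(Q),s.round(1), end=' ')
  if rr: print('fixedR',least_squares(lambda a:np.hypot(Q[:,0]-a[0],Q[:,1]-a[1])-rr,c0,loss='soft_l1').x.round(1))
s=least_squares
"
```

```text
176 135 [ 588.8 -246.4   64.8] fixedR [ 592.6 -246.1]
193 214 [ 587.8 -246.8   55.5] 110 318 [ 587.6 -246.8   68.6] fixedR [ 591.8 -246.8]
180 89 [ 588.7 -246.5   64.6] fixedR [ 593.  -246.8]
```

```bash
python3 -m jog '0.012 0 0 0 0 0 255; 0.012 0 0 0 0 0 255; 0.006 0 0 0 0 0 255; 0.003 0 0 0 0 0 255; 0.002 0 0 0 0 0 255; 0.002 0 0 0 0 0 255; 0.001 0 0 0 0 0 255; 0.001 0 0 0 0 0 255; 0 0 0 0 0 0 255; 0 0 0 0 0 0 255' 55;  python3 -c "
from h import *
go((589.4,-249,163),4.6)
snap('side','s20')
cv2.imwrite('pics/s20c.png',cv2.resize(load('s20')['p'][190:290,340:440,::-1],None,fx=6,fy=6,interpolation=cv2.INTER_CUBIC))
"
```

```text
t: 54.4
tcp_pos: [589.6, -248.6, 164.7]
orientation: [0.479, 0.52, -0.479, 0.52]
force: [0.2, -0.1, -1.9]
grip_width: 29.3
t 54.4 tcp [ 589.6 -248.6  164.7] f [ 0.2 -0.1 -1.9] w 29.3 j [ 0.13  0.68  0.41  1.53 -0.31  0.99  0.71]
 yawy(deg) 4.7 x [ 0. -0. -1.] y [0.997 0.082 0.   ] z [ 0.082 -0.997  0.   ]
 shift tool mm [ 1.7 -0.2  0.4] world [-0.2 -0.4 -1.7]
 turn [ 0.1   0.01 -0.  ] shift in goal axes [ 1.7 -0.2  0.4]
```

View pics/s20c.png

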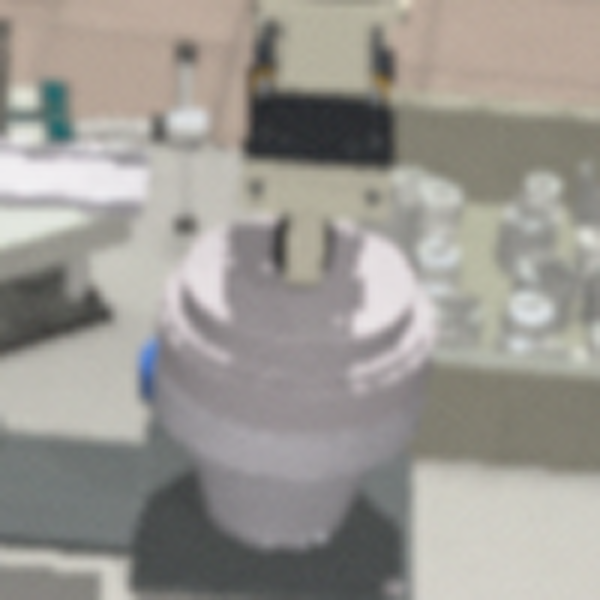

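Skirt has entered without contact force. Last few mm, then release.

```bash
python3 -m jog '0.001 0 0 0 0 0 255; 0.001 0 0 0 0 0 255; 0.0005 0 0 0 0 0 255; 0 0 0 0 0 0 255; 0 0 0 0 0 0 255; 0 0 0 0 0 0 150; 0 0 0 0 0 0 120; 0 0 0 0 0 0 90; 0 0 0 0 0 0 90; 0 0 0 0 0 0 90' 40;  python3 -c "
from h import *
T()"; python3 -m jog '-0.02 0 0 0 0 0 90; -0.05 0 0 0 0 0 90; -0.05 0 0 0 0 0 90; -0.04 0 0 0 0 0 90; 0 -0.04 0 0 0 0 90; 0 -0.05 0 0 0 0 90; 0 -0.03 0.03 0 0 0 90; 0 0 0.03 0 0 0 90; 0 0 0 0 0 0 90; 0 0 0 0 0 0 90' 40; python3 -c "
from h import *
T()
for n in ['side','top']: snap(n,n[0]+'21')
P=cloud(load('t21'))
rimtilt(P,(590,-250),158,6,(20,57)); rimtilt(P,(590,-250),136,4,(69,75));print(rect(P,(577,-100),196,213,110), rect(P,(590,-250),180,196,40))
P=cloud(load('s21'));rimtilt(P,(588,-247),158,6,(20,57))
cv2.imwrite('pics/s21c.png',cv2.resize(load('s21')['p'][190:290,340:440,::-1],None,fx=6,fy=6,interpolation=cv2.INTER_CUBIC))
"
```

```text
t: 55.7
tcp_pos: [589.5, -248.6, 162.1]
orientation: [0.479, 0.52, -0.479, 0.52]
force: [0.0, 0.6, 0.5]
grip_width: 60.2
t 55.7 tcp [ 589.5 -248.6  162.1] f [0.  0.6 0.5] w 60.2 j [ 0.13  0.68  0.41  1.53 -0.31  0.99  0.71]
 yawy(deg) 4.69 x [-0. -0. -1.] y [ 0.997  0.082 -0.   ] z [ 0.082 -0.997  0.   ]
t: 56.95
tcp_pos: [475.3, -317.1, 321.9]
orientation: [0.479, 0.521, -0.478, 0.52]
force: [-0.3, -0.0, -0.1]
grip_width: 59.8
t 56.95 tcp [ 475.3 -317.1  321.9] f [-0.3 -0.  -0.1] w 59.8 j [ 0.24  0.44  0.49  1.5  -0.21  1.26  0.84]
 yawy(deg) 4.76 x [-0.     0.001 -1.   ] y [ 0.997  0.083 -0.   ] z [ 0.083 -0.997 -0.001]
tilt deg (dz/dx,dz/dy) [ 0.23 -0.23] z 157.8 n 1456 811 centre [ 590.8 -250.    42.2]
tilt deg (dz/dx,dz/dy) [ 0.38 -0.03] z 135.6 n 170 104 centre [ 589.9 -250.4   70.3]
(array([577.2, -96.8]), array([ 51.8, 144. ]), 5.2, 1256, np.float64(205.1), array([577.6, -98.5])) (array([ 589.3, -249.4]), array([28.8, 27.9]), 5.7, 129, np.float64(189.3), array([ 588.4, -249.5]))
tilt deg (dz/dx,dz/dy) [0.31 0.01] z 157.4 n 471 347 centre [ 587.8 -247.3   43.1]
```

View pics/s21c.png

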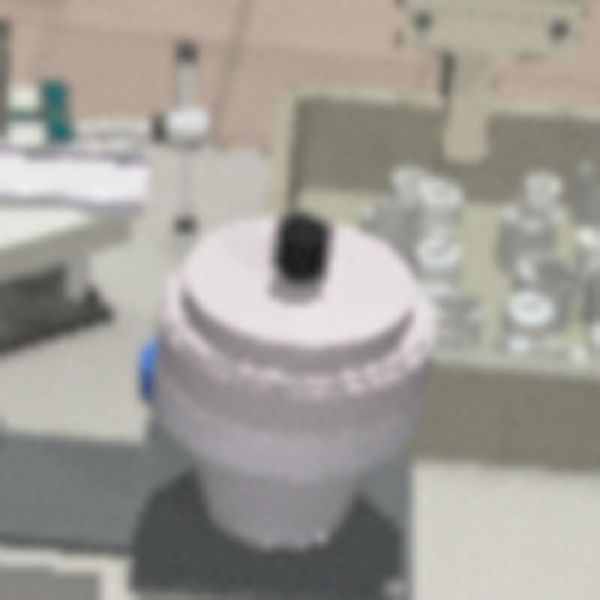

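View pics/t21.png

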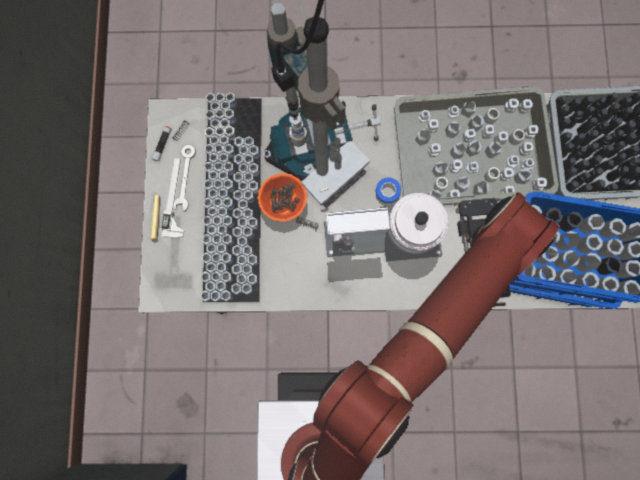

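```bash
python3 -c "
from h import *
print(robot.close_job())"
```

```text
the job is handed in; nothing more can be done
None
```

The job is done and handed in at about 57 s of the 192 s allowed.

- **Liner:** nested in the receiver with its rim at 135.6 mm (nominal 136) and about 0.4° of tilt or less, which is within measurement noise.
- **Jaws:** all four were there. Each was set on the rocker tray, tipped it and slid into the liner by itself. Camera depths showed the stack growing 22 mm per jaw, from 62 to 84 to 106 mm. The highest jaw point was about 119 mm, below the cover's skirt at 129 mm. The tray was back level after each one and the bench was clear of jaws.
- **Cover:** it was knocked about 2 cm aside during the run, so I found it again before gripping it. Seated, its top face is at 157.8 mm (nominal 158), with about 0.3° of tilt. It is centred on the liner to within about 1 mm.
- **Bystanders:** I never moved toward or touched the tape roll or spring, and the last top picture shows both where they were. In that picture the arm hides the hex key. It was last seen in place in an earlier wrist picture, and I did not go near it after that.

The top and side cameras disagree by 2–3 mm in absolute position. I judged the two fits (liner in receiver, cover in liner) by differences within a single view. No check failed.

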